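# Stow the coverglass boxes in the latched dry case

## Robot

A 7-joint arm with a two-finger parallel gripper is mounted at the origin on a cart in front of the work surface, level with it; the furniture and walls round the work are solid. World frame = base frame: x ahead of the robot, y to its left, z up, the work surface at z = 0. Lengths are in mm, angles in rad, forces in N, time in s.
With the tool pointing down it reaches from about 400 to 850 mm from the base axis. Payload 4.5 kg.
Tool frame: the origin (TCP) lies midway between the tips of the shut fingers; the grasp point (between the pads) lies 19 mm behind it; z points along the fingers, y is the line along which they close (so a half turn about z gives the same grasp; the last joint's range is limited). The gripper opens to 85 mm and grips with 20 to 120 N. Pads are 22 mm wide; open, the fingers measure 114 mm over their backs; the gripper's body (76 mm by 85 mm) begins 54 mm behind the grasp point. The pads swing forward as they close: fully open they stand 13 mm farther back than shut.
Start: joints at [1.247, 0.689, -0.195, 1.565, 0.157, 0.902, -0.215], TCP at [218.915, -585.434, 203.917] pointing down, gripper open.
Joint ranges: [-3.01, 3.01], [-0.46, 2.08], [-1.47, 1.51], [0.13, 2.56], [-1, 4.14], [0.04, 2.09], [-2.66, 2.66]. Speed limits (rad/s): [2.57, 2.57, 3.14, 3.14, 3.14, 3.14, 3.14].

## Interface

Orientations are given as a 3x3 rotation matrix whose columns are the frame's x, y, z axes.
In Python, from bench import arm gives the robot as it stands. The module is installed in compiled form; this text tells all that it offers.
- The arm moves only by the tool jog_arm, never from a script. Its argument "plan" is a list of rows, each an object of numbers: "dx", "dy", "dz": the shift along the world's x, y, z in mm; "wx", "wy", "wz": the turn, a rotation vector about the world's x, y, z in rad. In form: [{"dx": .., "dy": .., "dz": .., "wx": .., "wy": .., "wz": ..}, ...]. A call has exactly 8 rows; each row is the pose to reach, as a shift and turn from the pose commanded when the call began; what a row does not reach only later rows make up. A row lasts 1/8 s, in which the tool goes at most 62.5 mm and 10.7 degrees, less where a joint would pass 70% of its speed; a pose out of reach is approached as far as the arm can. A call with a gripper value outside its range is refused whole. "gripper" is the finger opening in mm, from 0 to 85.4, set as the call begins (left out, the last holds). The fingers move at their own pace and stop on an object; "squeeze" is the grip in N (left out, the last holds). Time passes only in rows, so rows that repeat a pose let the fingers close, or fill a call up. It gives the time, the measured TCP pose, the force, the opening and the grip force at its end, in the units of the state.
- arm.observe(): the state, without advancing time (a new reading comes with each control period).
- arm.get_image(name): name is "side" or "top" or "wrist"; returns a dict with "pixels" (480x640x3 uint8, blue, green, red), "fov_y" (degrees; the focal length in pixels is half the picture's height over the tangent of half this angle, whatever the lens; pixels are square), "cx", "cy" (the principal point, pixels), "pose" (4x4, takes a point from camera to world coordinates). Camera axes: x right, y down, z forward; pixel columns grow to the right and rows downward; lengths in mm; the calibration is good to about 2 mm. A picture is of the moment at which its call begins. There is no depth.
- arm.hand_in(): hands the job in; it is judged then, once.
Trained networks look in the newest picture that a camera, given by its name, has taken for a name from the list of things; names that differ only in an ending like _2 or _b are one class to them, and where a whole thing is asked for, a point or a joint stands for the part that bears it (a point fixed in the world has none). Each returns a list of dicts, best first, with "confidence" (0 to 1); they miss things now and then, are a little off and sometimes report something else, mostly with a low value. They report only what shows in the picture. A call takes as long as a camera call.
- arm.boxes_of(camera, label): "xy" ([column, row] in pixels, amid what is visible of it).
- arm.outline_of(camera, label): "pixels" (480x640 bool, what is visible of it) and "xy" ([column, row] in pixels, amid what is visible of it).
The state is a dict: "clock": time; "joint_positions": joint angles; "dq": joint speeds; "effort": joint torques, N m; "tcp_pos": TCP position; "tcp_rot": TCP orientation; "force": force on the tool from outside, world axes, zero at the start; "wrist_torque": the same for the moment, N m; "gripper_width": finger opening in mm; "gripper_force": force on a finger pad.
Only numpy, scipy, OpenCV 4.12 (cv2) and the standard library are available. Lean on these libraries where they do the work, as an engineer would, in place of code of your own. Each camera call takes 0.05 s, during which the arm holds its last target. There are 200 camera calls.

## Task

Put every coverglass box from the bench into the dry case: squeeze the two side buttons of the latch together to free the clear cover, slide it fully open and let the buttons spring out so that it locks there, and stand every box flat on one of the two narrow raised ledges inside, none on the floor of the case or on one another. Once all are in, squeeze the buttons again, slide the cover fully shut and let it lock, and leave the timer and the green-capped bottle alone.

Things in the scene. Friction and masses are not known exactly. Their poses are not given: they have to be found in the camera images.
- case: grey dry case, 160 x 310 x 56 mm (x, y, z), fixed to the table, long side pointing away from the robot, within 0.25 rad. Origin: centre of its underside; y points away from the robot, x to the right, z up. The near (-y) half is the compartment under the cover; the far half is a closed bay 42 mm high that the cover slides over. Along both long sides rails (x = +-73 to 80 mm) rise to 56 mm. The cover cannot be lifted off
- compartment (a point): middle of the compartment's floor (case x 0, y -77, z 7 mm), smooth: a box slides easily on it; axes as the case. Inside 146 mm (x) by 143 mm (y), walls 46 mm above the table (long sides 56 with the rails). Two narrow ledges run along y in it
- ledge_left (a point): centre of the top face of the narrow ledge on the left (case x -33, y -77, z 22 mm), axes as the case. The ledge is 14 mm wide (x) and 138 mm long (y), its top 15 mm above the compartment's floor; a box on it overhangs by 7 mm on each side; there is room for three boxes on it
- ledge_right (a point): the same for the right ledge (case x +33 mm), 66 mm from the left one; 52 mm clear between the two ledges, 33 mm clear between each ledge and the long wall beside it
- cover (a joint): slide of the flat clear cover (144 x 152 x 4 mm, top 50.5 mm above the table) along the case's +y (away from the robot): 0 = shut over the compartment, 0.146 m = fully open. About 1.5 N to slide when free. Locked at both ends by two tongues in notches of the rails, with about 2 mm of play
- latch_grip (a point): centre of the latch head on the middle of the cover, half-way up its buttons, 71.5 mm above the table; moves with the cover; axes as the case. Black block 34 mm (x) by 30 mm, top at 84.5 mm, with a grey ribbed button on its left (-x) and right (+x): 56 mm over both at rest, 38 fully in. Buttons 24 mm wide (y), 58 to 85 mm above the table; below them tongue bars, up to 60 mm near the head
- button_left (a joint): left button: 0 = out, 0.009 m = fully squeezed in (towards case +x). Spring 1.5 N at rest, 6 N fully in. Its tongue clears the rail from about 0.0045 m on; both buttons must be in for the cover to move. Let go between the ends, it stays about 0.0045 m in; at an end it springs out and locks
- button_right (a joint): right button: the same, squeezed towards case -x
- scope_eyepieces (a point): near ends of the eyepieces of the microscope behind the bench's middle, fixed: a solid head 130 mm wide (world y), from about 0.2 to 0.31 m above the table, everything farther from the robot than this point is taken. Keep the hand and wrist nearer to the robot when passing in front of it
- right_scope_eyepieces (a point): the same for the microscope at the right: head 140 mm wide (world y), 0.27 to 0.37 m above the table; its foot, 0.06 m high, begins about here too
- timer: small white pocket timer, 70 x 32 x 13 mm, a bystander lying beyond the boxes; origin at the centre of its underside
- green_bottle: small clear bottle with a green cap, 32 x 32 x 94 mm, a bystander standing to the right of the case, beyond the boxes; origin at the centre of its underside
- box_0_mid (a point): centre of a small white box of coverglasses, 28 x 28 x 11 mm, about 20 to 45 g, lying flat, either face up (5.5 mm below it is its underside); sides along its x and y; three to five such boxes are present
- glass_box_0: the same box, origin at the centre of its underside
- box_1_mid (a point): centre of a small white box of coverglasses, 28 x 28 x 11 mm, about 20 to 45 g, lying flat, either face up (5.5 mm below it is its underside); sides along its x and y; three to five such boxes are present
- glass_box_1: the same box, origin at the centre of its underside
- box_2_mid (a point): centre of a small white box of coverglasses, 28 x 28 x 11 mm, about 20 to 45 g, lying flat, either face up (5.5 mm below it is its underside); sides along its x and y; three to five such boxes are present
- glass_box_2: the same box, origin at the centre of its underside
- box_3_mid (a point): centre of a small white box of coverglasses, 28 x 28 x 11 mm, about 20 to 45 g, lying flat, either face up (5.5 mm below it is its underside); sides along its x and y; three to five such boxes are present
- glass_box_3: the same box, origin at the centre of its underside
- box_4_mid (a point): centre of a small white box of coverglasses, 28 x 28 x 11 mm, about 20 to 45 g, lying flat, either face up (5.5 mm below it is its underside); sides along its x and y; three to five such boxes are present
- glass_box_4: the same box, origin at the centre of its underside

How it is judged:
By the outcome, as a careful person would: the job done as asked, in the order asked, and still so for the second after the job is handed in, with the robot touching nothing.
Of glass_box_0, glass_box_1, glass_box_2, glass_box_3, glass_box_4 only 3 to 5 are there at a start; the rules pass over those that are not, and their reading is None.
At some moment in a run one of glass_box_0, glass_box_1, glass_box_2, glass_box_3, glass_box_4 may be knocked a few centimetres aside while the robot is not near it.
Once in a run the grip may slacken for a moment while it holds something.
It also fails if it takes over 210 s, if anything falls off the work surface, if the arm or the gripper's body presses on something with over 40 N, if the wrist force passes 120 N, or if a joint passes its speed limit or range.

## Working session

There is one attempt and no reset: what is moved stays moved. The work goes in short steps, Python scripts to look and compute and a tool call to move; the robot and the scene stay as the last step left them, time stands still between calls to the robot, and variables do not carry over. Pictures are saved under pics/ and viewed, at most 14 in all, crops included, and the job is handed in when it is done.

Besides the shell and the picture viewer there is one more tool, called after "Request:" in YAML: its name, and indented under it one key for each argument. jog_arm: Moves the arm, as the interface text tells. Its arguments: {"type":"object","properties":{"plan":{"type":"array"},"gripper":{"type":"number"},"squeeze":{"type":"number"}},"required":["plan"]}

```bash
mkdir -p pics; cat > h.py <<'E'
import numpy as np, cv2
from bench import arm
def ray(im,xy):
    f=240/np.tan(np.radians(im["fov_y"])/2); P=np.array(im["pose"])
    d=P[:3,:3]@np.array([(xy[0]-im["cx"])/f,(xy[1]-im["cy"])/f,1.]); return P[:3,3],d
def at_z(im,xy,z):
    o,d=ray(im,xy); return o+d*(z-o[2])/d[2]
def proj(im,p):
    f=240/np.tan(np.radians(im["fov_y"])/2); P=np.array(im["pose"])
    c=P[:3,:3].T@(np.array(p)-P[:3,3]); return np.array([im["cx"]+f*c[0]/c[2],im["cy"]+f*c[1]/c[2]])
E
python3 - <<'E'
from h import *
np.set_printoptions(precision=1,suppress=True)
for n in ["top","side","wrist"]:
    im=arm.get_image(n); cv2.imwrite(f"pics/{n}0.png",im["pixels"]); print(n,im["fov_y"],im["cx"],im["cy"]);print(np.array(im["pose"]))
    if n=="wrist": continue
    for l,z in [("box_0_mid",5.5),("timer",6),("green_bottle",47),("latch_grip",71.5),("compartment",7),("ledge_left",22),("ledge_right",22),("scope_eyepieces",250),("right_scope_eyepieces",320)]:
        for r in arm.boxes_of(n,l)[:6]: print(n,l,round(r["confidence"],2),np.array(r["xy"]),at_z(im,r["xy"],z))
s=arm.observe();print(s["clock"],s["tcp_rot"],s["tcp_pos"])
E
```

```text
top 45.47420422308267 314.95759231111185 236.91720055179383
[[   0.    -1.     0.1  449.3]
 [  -1.    -0.    -0.   -80.9]
 [   0.    -0.1   -1.  1315.1]
 [   0.     0.     0.     1. ]]
top box_0_mid 0.51 [304. 295.] [429.6 -70.2   5.5]
top timer 0.84 [370.9 196.2] [ 657.  -224.2    6. ]
top timer 0.26 [187.8 288.5] [444.1 193.7   6. ]
top green_bottle 0.58 [300.2 217.4] [602.3 -61.6  47. ]
top latch_grip 0.77 [189.2 288.7] [444.  177.   71.5]
top compartment 0.73 [181.7 258.9] [511.3 208.7   7. ]
top compartment 0.34 [188.4 290.3] [440.1 192.1   7. ]
top compartment 0.15 [338.3 300.6] [ 417.1 -148.1    7. ]
top ledge_left 0.7 [179.2 257.3] [514.2 211.1  22. ]
top ledge_right 0.72 [181.5 258.8] [510.8 205.9  22. ]Traceback (most recent call last):
  File "<stdin>", line 7, in <module>
ValueError: it knows: box_0_mid, box_1_mid, box_2_mid, box_3_mid, box_4_mid, button_left, button_right, case, compartment, cover, glass_box, green_bottle, latch_grip, ledge_left, ledge_right, timer
```

```bash
python3 - <<'E'
from h import *
np.set_printoptions(precision=1,suppress=True)
for n in ["top","side"]:
    im=arm.get_image(n); cv2.imwrite(f"pics/{n}0.png",im["pixels"]); print(n,im["fov_y"],im["cx"],im["cy"]);print(np.array(im["pose"]))
    for l,z in [("glass_box",5.5),("box_1_mid",5.5),("latch_grip",71.5),("timer",6),("green_bottle",47)]:
        for r in arm.boxes_of(n,l)[:6]: print(n,l,round(r["confidence"],2),np.array(r["xy"]),at_z(im,r["xy"],z))
s=arm.observe();print(s["clock"],s["tcp_rot"],s["tcp_pos"])
E
```

```text
top 45.47420422308267 314.95759231111185 236.91720055179383
[[   0.    -1.     0.1  449.3]
 [  -1.    -0.    -0.   -80.9]
 [   0.    -0.1   -1.  1315.1]
 [   0.     0.     0.     1. ]]
top glass_box 0.73 [370.2 236.4] [ 563.7 -221.9    5.5]
top glass_box 0.69 [298.8 296.4] [426.5 -58.4   5.5]
top glass_box 0.66 [188.3 290.5] [439.6 192.6   5.5]
top glass_box 0.62 [202.6 284.8] [452.5 160.4   5.5]
top glass_box 0.61 [423.  290.3] [ 440.5 -341.6    5.5]
top glass_box 0.51 [334.6 296.9] [ 425.4 -139.8    5.5]
top box_1_mid 0.66 [381.9 281.2] [ 461.1 -247.9    5.5]
top latch_grip 0.81 [189.5 289.2] [442.9 176.3  71.5]
top timer 0.71 [372.2 195.2] [ 659.3 -227.2    6. ]
top green_bottle 0.67 [299.7 217.7] [601.6 -60.5  47. ]
top green_bottle 0.24 [373.3 236.3] [ 560.3 -224.4   47. ]
side 55.62730684247095 325.3583846177064 240.46481877020665
[[  -0.8   -0.2    0.5 -115.5]
 [  -0.6    0.4   -0.7  785.8]
 [  -0.    -0.9   -0.4  688.8]
 [   0.     0.     0.     1. ]]
side glass_box 0.67 [348.4 314.5] [437.2 -69.5   5.5]
side glass_box 0.41 [371.2 304.6] [ 411.3 -144.7    5.5]
side box_1_mid 0.39 [371.5 285.6] [ 462.5 -234.3    5.5]
side latch_grip 0.96 [286.9 353. ] [413.8 207.   71.5]
side latch_grip 0.36 [371.7 301.9] [365.6 -66.3  71.5]
side green_bottle 0.73 [296.3 284.1] [607.5 -63.7  47. ]
1.0 [[ 0.9  0.4  0. ]
 [ 0.4 -0.9 -0. ]
 [ 0.   0.  -1. ]] [ 218.9 -585.4  203.9]
```

View pics/top0.png

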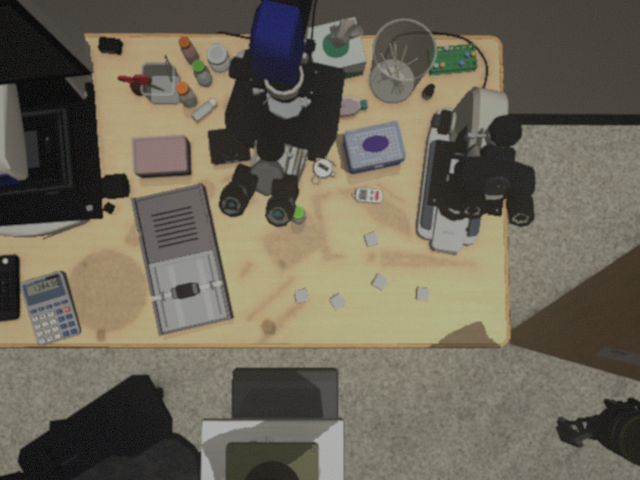

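View pics/side0.png

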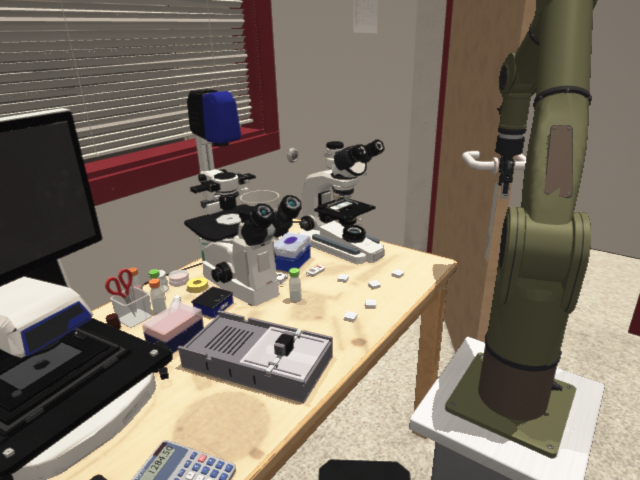

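The top picture shows five white boxes, at about (371,239), (379,282), (423,293), (337,301) and (302,296). The timer is at (368,195), the bottle at (298,214), and the case runs from (231,320) to (136,201) with its latch at (187,290). The side view matches this. Next I'll compute the geometry.

```bash
cat >> h.py <<'E'
def whites(im,roi=None,z=11,amin=40,amax=100000,thr=150):
    p=im["pixels"].astype(int); m=((p.min(2)>thr)&(p.max(2)-p.min(2)<40)).astype(np.uint8)
    n,l,st,c=cv2.connectedComponentsWithStats(m); out=[]
    for i in range(1,n):
        if not amin<=st[i,4]<=amax: continue
        ys,xs=np.where(l==i)
        w=np.array([at_z(im,(a,b),z)[:2] for a,b in zip(xs,ys)]).astype(np.float32)
        (cx,cy),(a,b),t=cv2.minAreaRect(w); out.append((cx,cy,a,b,t,c[i]))
    return out
E
python3 - <<'E'
from h import *
np.set_printoptions(precision=3,suppress=True)
im=arm.get_image("top")
for o in whites(im,amin=60,amax=250,thr=140):
    if 270<o[5][0]<450 and o[5][1]>180 and o[5][1]<320: print([round(float(v),1) for v in o[:5]],o[5])
r=arm.outline_of("top","case")[0]; m=r["pixels"].astype(np.uint8)
c=max(cv2.findContours(m,0,2)[0],key=cv2.contourArea)
w=np.array([at_z(im,q[0],56)[:2] for q in c]).astype(np.float32); b=cv2.minAreaRect(w);print(r["confidence"],b,cv2.boxPoints(b))
for z in(200,250,310): print(z,at_z(im,(235,215),z),at_z(im,(280,222),z),at_z(im,(225,200),z))
print(arm.observe()["tcp_rot"])
s=cv2.resize(im["pixels"][170:350,120:450],None,fx=2.4,fy=2.4,interpolation=2);cv2.imwrite("pics/c1.png",s)
E
```

```text
[660.0, -229.7, 34.6, 30.2, 89.6] [373.264 194.993]
[573.5, -346.4, 33.1, 18.3, 71.5] [425.326 232.465]
[558.9, -225.4, 25.2, 26.8, 16.1] [371.985 238.208]
[459.8, -244.3, 26.4, 26.5, 63.0] [380.612 281.709]
[433.4, -341.6, 25.1, 25.2, 89.2] [423.571 293.737]
[428.5, -64.1, 24.8, 24.9, 11.3] [301.276 295.528]
[416.2, -146.4, 26.3, 27.2, 30.8] [337.691 301.101]
0.67 ((512.8345947265625, 198.62271118164062), (308.3013916015625, 169.33489990234375), 12.863048553466797) [[343.704 246.848]
 [381.401  81.763]
 [681.966 150.397]
 [644.268 315.483]]
200 [588.311  63.706 200.   ] [574.71  -24.432 200.   ] [617.903  83.68  200.   ]
250 [582.078  57.224 250.   ] [569.087 -26.963 250.   ] [610.344  76.302 250.   ]
310 [574.599  49.445 310.   ] [562.34  -29.999 310.   ] [601.272  67.448 310.   ]
[[ 0.937  0.35   0.   ]
 [ 0.35  -0.937 -0.   ]
 [ 0.     0.    -1.   ]]
```

Request:
jog_arm:
  plan:
    - {"dx": 30, "dy": 40, "dz": 20}
    - {"dx": 70, "dy": 90, "dz": 20}
    - {"dx": 110, "dy": 140, "dz": 20}
    - {"dx": 150, "dy": 190, "dz": 20}
    - {"dx": 180, "dy": 240, "dz": 20}
    - {"dx": 200, "dy": 290, "dz": 20}
    - {"dx": 210, "dy": 340, "dz": 20}
    - {"dx": 210, "dy": 390, "dz": 20}
  gripper: 70
  squeeze: 40

```text
invalid input at $.plan[0]: expected keys dx, dy, dz, wx, wy, wz
```

Request:
jog_arm:
  plan:
    - {"dx": 35, "dy": 45, "dz": 20, "wx": 0, "wy": 0, "wz": 0}
    - {"dx": 75, "dy": 95, "dz": 30, "wx": 0, "wy": 0, "wz": -0.05}
    - {"dx": 115, "dy": 145, "dz": 30, "wx": 0, "wy": 0, "wz": -0.1}
    - {"dx": 150, "dy": 195, "dz": 30, "wx": 0, "wy": 0, "wz": -0.15}
    - {"dx": 180, "dy": 245, "dz": 30, "wx": 0, "wy": 0, "wz": -0.19}
    - {"dx": 200, "dy": 300, "dz": 30, "wx": 0, "wy": 0, "wz": -0.19}
    - {"dx": 205, "dy": 355, "dz": 30, "wx": 0, "wy": 0, "wz": -0.19}
    - {"dx": 205, "dy": 415, "dz": 30, "wx": 0, "wy": 0, "wz": -0.19}
  gripper: 70
  squeeze: 40

```text
clock: 2.1
tcp_pos: [424.8, -168.7, 234.1]
tcp_rot: [[0.986, 0.167, 0.002], [0.167, -0.986, -0.0], [0.002, 0.001, -1.0]]
force: [0.6, 0.8, 0.4]
gripper_width: 69.7
gripper_force: 0.0
```

Request:
jog_arm:
  plan:
    - {"dx": 0, "dy": 60, "dz": 0, "wx": 0, "wy": 0, "wz": 0}
    - {"dx": 0, "dy": 120, "dz": 0, "wx": 0, "wy": 0, "wz": 0}
    - {"dx": 0, "dy": 180, "dz": 0, "wx": 0, "wy": 0, "wz": 0}
    - {"dx": 0, "dy": 240, "dz": 0, "wx": 0, "wy": 0, "wz": 0}
    - {"dx": 0, "dy": 300, "dz": 0, "wx": 0, "wy": 0, "wz": 0}
    - {"dx": 0, "dy": 345, "dz": 0, "wx": 0, "wy": 0, "wz": 0}
    - {"dx": 0, "dy": 345, "dz": 0, "wx": 0, "wy": 0, "wz": 0}
    - {"dx": 0, "dy": 345, "dz": 0, "wx": 0, "wy": 0, "wz": 0}

```text
clock: 3.1
tcp_pos: [423.8, 173.9, 233.9]
tcp_rot: [[0.986, 0.167, -0.0], [0.167, -0.986, -0.001], [-0.0, 0.001, -1.0]]
force: [0.2, -0.3, -0.3]
gripper_width: 70.0
gripper_force: 0.0
```

```bash
python3 - <<'E'
from h import *
np.set_printoptions(precision=3,suppress=True)
im=arm.get_image("wrist"); cv2.imwrite("pics/w1.png",im["pixels"])
print(im["fov_y"],np.array(im["pose"]))
for l,z in [("latch_grip",84.5),("button_left",71),("button_right",71),("compartment",7),("cover",50)]:
    for r in arm.boxes_of("wrist",l)[:2]: print(l,round(r["confidence"],2),np.array(r["xy"]),at_z(im,r["xy"],z))
s=arm.observe();print(s["clock"],s["tcp_pos"],s["tcp_rot"],s["joint_positions"])
E
```

```text
61.53390530516943 [[  0.169  -0.946  -0.278 495.725]
 [ -0.986  -0.162  -0.047 186.237]
 [ -0.      0.282  -0.959 403.96 ]
 [  0.      0.      0.      1.   ]]
latch_grip 0.71 [302.  175.3] [451.419 189.127  84.5  ]
latch_grip 0.47 [616.8 251.2] [433.371 -79.885  84.5  ]
button_left 0.56 [263.2 186.3] [435.117 219.548  71.   ]
button_right 0.96 [341.8 182.3] [449.399 155.846  71.   ]
button_right 0.5 [299.6 127.1] [487.06  197.259  71.   ]
compartment 0.94 [299.3 127.8] [484.712 199.557   7.   ]
compartment 0.68 [264.4 187.7] [422.284 224.594   7.   ]
cover 0.71 [303.1 176. ] [446.193 188.391  50.   ]
3.4 [424.07  173.568 233.976] [[ 0.986  0.165  0.   ]
 [ 0.165 -0.986 -0.   ]
 [-0.     0.    -1.   ]] [-0.4    0.431 -0.131  2.011  0.085  0.705 -1.988]
```

View pics/w1.png

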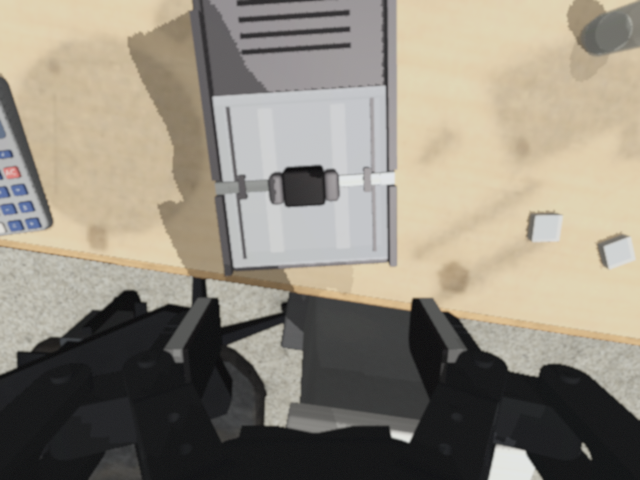

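The wrist view shows the latch head at about (304,185), buttons at (277,188) and (332,185), and the rails on both sides. I'll derive the case pose from these.

```bash
python3 - <<'E'
from h import *
np.set_printoptions(precision=3,suppress=True)
im=arm.get_image("wrist")
P=lambda x,y,z:at_z(im,(x,y),z)[:2]
for n,a,b in [("L",P(193,15,56),P(226,268,56)),("R",P(395,15,56),P(396,262,56)),("near",P(232,271,46),P(390,265,46)),("far edge cover",P(213,97,50),P(386,87,50)),("bars",P(217,188,60),P(393,178,60))]:
    d=b-a; print(n,a,b,np.linalg.norm(d),np.arctan2(d[1],d[0]))
for x,y in[(304,182),(304,186)]: print(P(x,y,84.5))
print(P(277,188,75),P(332,185,75))
cv2.imwrite("pics/w1c.png",cv2.resize(im["pixels"][80:290,180:410],None,fx=3.2,fy=2.8))
E
```

```text
L [556.056 292.048] [352.02  244.709] 209.45552950979015 -2.9136110870126144
R [582.167 137.722] [383.944  91.688] 203.49782469807727 -2.9134064036631377
near [345.811 240.463] [376.838  93.904] 149.8074299030675 -1.3621723919158073
far edge cover [498.711 272.411] [530.345 132.371] 143.5685731999009 -1.3486306300366302
bars [425.41  259.411] [459.07  112.241] 150.97092735486558 -1.3459491559284802
[446.778 186.478]
[443.625 185.968]
[436.73  207.584] [446.719 163.474]
```

View pics/w1c.png

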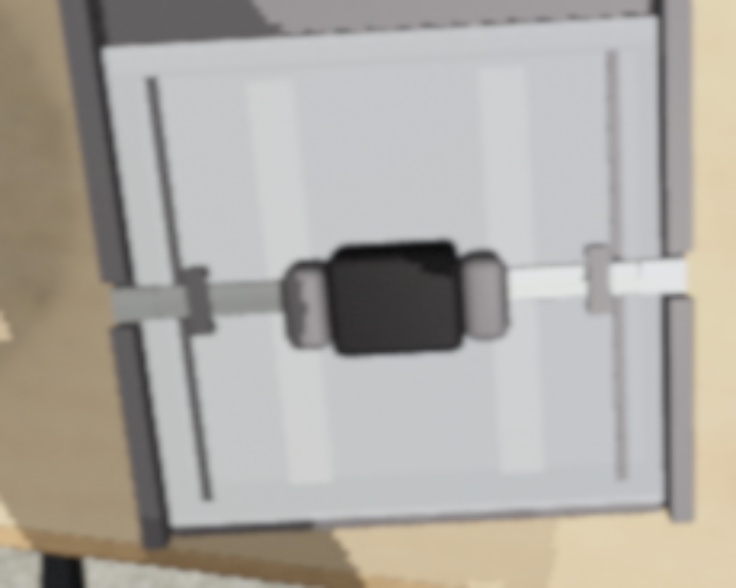

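Request:
jog_arm:
  plan:
    - {"dx": 10, "dy": 6, "dz": -20, "wx": 0, "wy": 0, "wz": 0.03}
    - {"dx": 18.5, "dy": 12, "dz": -50, "wx": 0, "wy": 0, "wz": 0.057}
    - {"dx": 18.5, "dy": 12, "dz": -80, "wx": 0, "wy": 0, "wz": 0.057}
    - {"dx": 18.5, "dy": 12, "dz": -110, "wx": 0, "wy": 0, "wz": 0.057}
    - {"dx": 18.5, "dy": 12, "dz": -140, "wx": 0, "wy": 0, "wz": 0.057}
    - {"dx": 18.5, "dy": 12, "dz": -160, "wx": 0, "wy": 0, "wz": 0.057}
    - {"dx": 18.5, "dy": 12, "dz": -172, "wx": 0, "wy": 0, "wz": 0.057}
    - {"dx": 18.5, "dy": 12, "dz": -172, "wx": 0, "wy": 0, "wz": 0.057}
  gripper: 80

```text
clock: 4.45
tcp_pos: [442.2, 186.3, 61.5]
tcp_rot: [[0.975, 0.223, -0.001], [0.223, -0.975, -0.001], [-0.001, 0.0, -1.0]]
force: [-0.1, -0.3, -0.0]
gripper_width: 79.9
gripper_force: 0.0
```

```bash
python3 - <<'E'
from h import *
im=arm.get_image("wrist"); cv2.imwrite("pics/w2.png",im["pixels"])
s=arm.observe();print(s["tcp_pos"],s["force"])
E
```

```text
[442.59565048 186.55474389  62.07528386] [0.03682735 0.95472718 0.22944306]
```

View pics/w2.png

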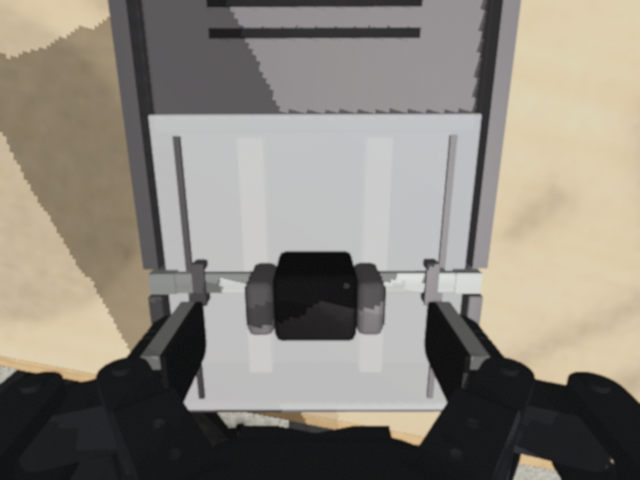

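```bash
python3 - <<'E'
from h import *
np.set_printoptions(precision=1,suppress=True)
im=arm.get_image("wrist"); t=arm.observe()["tcp_pos"]
for z in (60,72,84.5): print(z,proj(im,[t[0],t[1],z]))
ya=np.array([.975,.223]);xa=np.array([.223,-.975])
for x,y in [(-17,15),(17,15),(17,-15),(-17,-15)]: print(proj(im,[*(np.array(t[:2])+x*xa+y*ya),84.5]))
for x in(-28,28): print(proj(im,[*(np.array(t[:2])+x*xa),80]))
print("edge near", [at_z(im,q,50.5) for q in ((185,408),(447,408),(150,116),(481,114))])
print(at_z(im,(315,257),84.5),at_z(im,(315,338),84.5),at_z(im,(316,293),84.5))
E
```

```text
60 [314.9 283. ]
72 [314.9 293.8]
84.5 [314.8 306.8]
[271.5 271.8]
[358.3 272. ]
[356. 340.]
[273.6 339.8]
[247.  301.8]
[382.7 302. ]
edge near [array([352.7, 237.4,  50.5]), array([384.4, 100.5,  50.5]), array([498.7, 272.6,  50.5]), array([531.5, 133.6,  50.5])]
[463.5 191.3  84.5] [429.1 183.4  84.5] [448.8 187.5  84.5]
```

The latch lies between the fingers, and the projected block matches the view within about 2 px. Now I'll squeeze.

Request:
jog_arm:
  plan:
    - {"dx": 0, "dy": 0, "dz": 0, "wx": 0, "wy": 0, "wz": 0}
    - {"dx": 0, "dy": 0, "dz": 0, "wx": 0, "wy": 0, "wz": 0}
    - {"dx": 0, "dy": 0, "dz": 0, "wx": 0, "wy": 0, "wz": 0}
    - {"dx": 0, "dy": 0, "dz": 0, "wx": 0, "wy": 0, "wz": 0}
    - {"dx": 0, "dy": 0, "dz": 0, "wx": 0, "wy": 0, "wz": 0}
    - {"dx": 0, "dy": 0, "dz": 0, "wx": 0, "wy": 0, "wz": 0}
    - {"dx": 0, "dy": 0, "dz": 0, "wx": 0, "wy": 0, "wz": 0}
    - {"dx": 0, "dy": 0, "dz": 0, "wx": 0, "wy": 0, "wz": 0}
  gripper: 40
  squeeze: 40

```text
clock: 5.55
tcp_pos: [442.4, 186.5, 61.9]
tcp_rot: [[0.975, 0.223, -0.0], [0.223, -0.975, -0.0], [-0.0, 0.0, -1.0]]
force: [0.0, 1.1, -0.3]
gripper_width: 39.8
gripper_force: 0.0
```

Request:
jog_arm:
  plan:
    - {"dx": 2, "dy": 0.5, "dz": 0, "wx": 0, "wy": 0, "wz": 0}
    - {"dx": 5, "dy": 1.1, "dz": 0, "wx": 0, "wy": 0, "wz": 0}
    - {"dx": 10, "dy": 2.3, "dz": 0, "wx": 0, "wy": 0, "wz": 0}
    - {"dx": 15, "dy": 3.4, "dz": 0, "wx": 0, "wy": 0, "wz": 0}
    - {"dx": 20, "dy": 4.5, "dz": 0, "wx": 0, "wy": 0, "wz": 0}
    - {"dx": 25, "dy": 5.6, "dz": 0, "wx": 0, "wy": 0, "wz": 0}
    - {"dx": 30, "dy": 6.8, "dz": 0, "wx": 0, "wy": 0, "wz": 0}
    - {"dx": 30, "dy": 6.8, "dz": 0, "wx": 0, "wy": 0, "wz": 0}

```text
clock: 6.55
tcp_pos: [472.9, 193.5, 61.9]
tcp_rot: [[0.975, 0.223, 0.001], [0.223, -0.975, 0.0], [0.001, -0.0, -1.0]]
force: [0.0, 0.1, 0.1]
gripper_width: 40.0
gripper_force: 0.0
```

```bash
python3 - <<'E'
from h import *
im=arm.get_image("wrist"); cv2.imwrite("pics/w3.png",im["pixels"])
s=arm.observe();print(s["tcp_pos"],s["force"],s["gripper_force"])
E
```

```text
[472.48403055 193.36544267  61.88207967] [0.19582353 0.14968764 0.44941421] 0.0
```

View pics/w3.png

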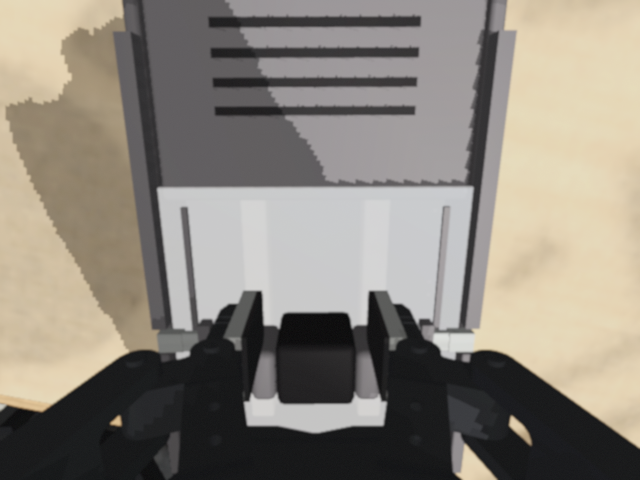

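The cover has not moved. The fingers have slid forward and the latch is left behind, so I'll check where the finger tips should appear in the picture.

```bash
python3 - <<'E'
from h import *
np.set_printoptions(precision=1,suppress=True)
im=arm.get_image("wrist"); s=arm.observe();t=np.array(s["tcp_pos"]);R=np.array(s["tcp_rot"])
print(np.linalg.inv(np.vstack([np.c_[R,t],[0,0,0,1]]))@np.array(im["pose"]))
for d in (-40,-19,0):
  for y in (-20,20):
    for x in (-11,11): print(d,y,x,proj(im,t+R@[x,y,d]))
print(at_z(im,(314,402),84.5),at_z(im,(314,312),84.5))
cv2.imwrite("pics/w3c.png",cv2.resize(im["pixels"][270:430,210:420],None,fx=3.5,fy=3.5))
E
```

```text
[[   0.    -1.    -0.3   73.1]
 [   1.     0.    -0.    -0. ]
 [   0.    -0.3    1.  -170.1]
 [   0.     0.     0.     1. ]]
-40 -20 -11 [260.7 356.5]
-40 -20 11 [258.4 301.9]
-40 20 -11 [369.2 356.7]
-40 20 11 [371.7 302.1]
-19 -20 -11 [267.2 328.1]
-19 -20 11 [265.5 279.2]
-19 20 -11 [362.8 328.3]
-19 20 11 [364.7 279.4]
0 -20 -11 [271.9 307.6]
0 -20 11 [270.5 263. ]
0 20 -11 [358.2 307.8]
0 20 11 [359.8 263.2]
[428.6 183.7  84.5] [470.5 193.3  84.5]
```

View pics/w3c.png

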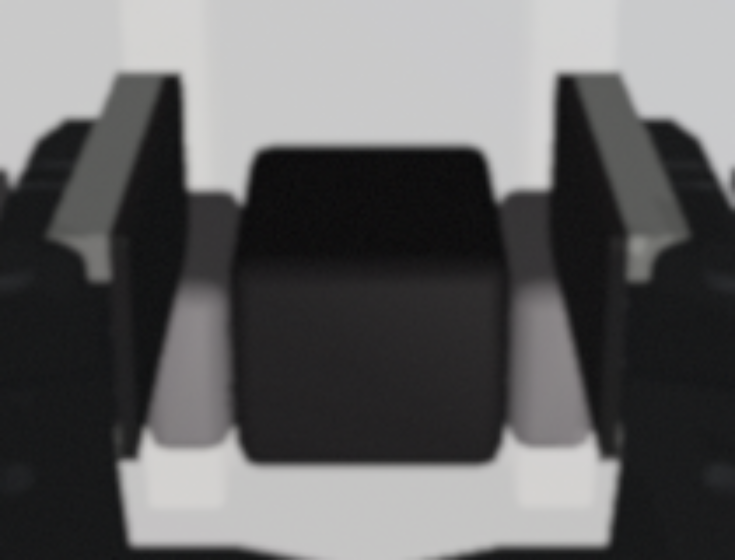

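```bash
python3 - <<'E'
from h import *
np.set_printoptions(precision=1,suppress=True)
im=arm.get_image("side"); s=arm.observe();t=np.array(s["tcp_pos"]);R=np.array(s["tcp_rot"])
p=im["pixels"].copy()
u0,v0=proj(im,t)
c=p[280:410,210:370]; k=5; c=cv2.resize(c,None,fx=k,fy=4.6,interpolation=cv2.INTER_CUBIC)
def mk(q,col):
    u,v=proj(im,q); cv2.circle(c,(int((u-210)*k),int((v-280)*4.6)),4,col,-1)
mk(t,(0,0,255)); mk(t+[0,0,24],(0,255,255))
L=np.array([442.5,186,0])
for z in(50,60,84.5): mk(L+[0,0,z],(0,255,0))
cv2.imwrite("pics/s2.png",c)
E
```

```text
(no output)
```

View pics/s2.png

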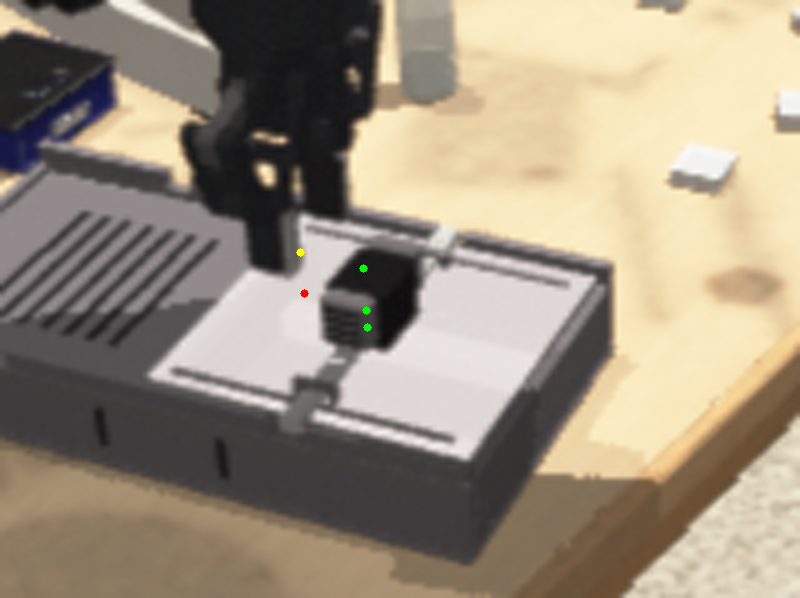

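Both views show the real finger tips about 28 mm above the stated TCP, so they passed over the latch. I'll go back, go lower in steps and let the contact tell.

Request:
jog_arm:
  plan:
    - {"dx": 0, "dy": 0, "dz": 0, "wx": 0, "wy": 0, "wz": 0}
    - {"dx": 0, "dy": 0, "dz": 0, "wx": 0, "wy": 0, "wz": 0}
    - {"dx": -15, "dy": -3.6, "dz": 0, "wx": 0, "wy": 0, "wz": 0}
    - {"dx": -30, "dy": -7.2, "dz": 0, "wx": 0, "wy": 0, "wz": 0}
    - {"dx": -30, "dy": -7.2, "dz": -7, "wx": 0, "wy": 0, "wz": 0}
    - {"dx": -30, "dy": -7.2, "dz": -14, "wx": 0, "wy": 0, "wz": 0}
    - {"dx": -30, "dy": -7.2, "dz": -20, "wx": 0, "wy": 0, "wz": 0}
    - {"dx": -30, "dy": -7.2, "dz": -20, "wx": 0, "wy": 0, "wz": 0}
  gripper: 80

```text
clock: 7.7
tcp_pos: [442.5, 186.1, 41.2]
tcp_rot: [[0.975, 0.223, -0.001], [0.223, -0.975, -0.0], [-0.001, 0.0, -1.0]]
force: [0.2, 0.3, 0.1]
gripper_width: 80.1
gripper_force: 0.0
```

Request:
jog_arm:
  plan:
    - {"dx": 0, "dy": 0, "dz": 0, "wx": 0, "wy": 0, "wz": 0}
    - {"dx": 0, "dy": 0, "dz": 0, "wx": 0, "wy": 0, "wz": 0}
    - {"dx": 0, "dy": 0, "dz": 0, "wx": 0, "wy": 0, "wz": 0}
    - {"dx": 0, "dy": 0, "dz": 0, "wx": 0, "wy": 0, "wz": 0}
    - {"dx": 0, "dy": 0, "dz": 0, "wx": 0, "wy": 0, "wz": 0}
    - {"dx": 0, "dy": 0, "dz": 0, "wx": 0, "wy": 0, "wz": 0}
    - {"dx": 0, "dy": 0, "dz": 0, "wx": 0, "wy": 0, "wz": 0}
    - {"dx": 0, "dy": 0, "dz": 0, "wx": 0, "wy": 0, "wz": 0}
  gripper: 44

```text
clock: 8.7
tcp_pos: [442.8, 186.4, 42.3]
tcp_rot: [[0.975, 0.223, 0.001], [0.223, -0.975, 0.0], [0.001, -0.0, -1.0]]
force: [-0.6, -0.4, 5.7]
gripper_width: 44.3
gripper_force: 4.4
```

```bash
python3 - <<'E'
from h import *
np.set_printoptions(precision=1,suppress=True)
im=arm.get_image("side"); s=arm.observe();t=np.array(s["tcp_pos"]);print(t,s["force"],s["wrist_torque"],s["gripper_width"])
p=im["pixels"]
c=cv2.resize(p[280:400,230:370],None,fx=5,fy=5,interpolation=cv2.INTER_CUBIC)
for z in (0,28):
    u,v=proj(im,t+[0,0,z]); cv2.circle(c,(int((u-230)*5),int((v-280)*5)),4,(0,0,255),-1)
cv2.imwrite("pics/s3.png",c)
E
```

```text
[442.8 186.4  42.3] [-0.8  0.2  5.8] [-0.   0.   0.1] 43.714282825495964
```

View pics/s3.png

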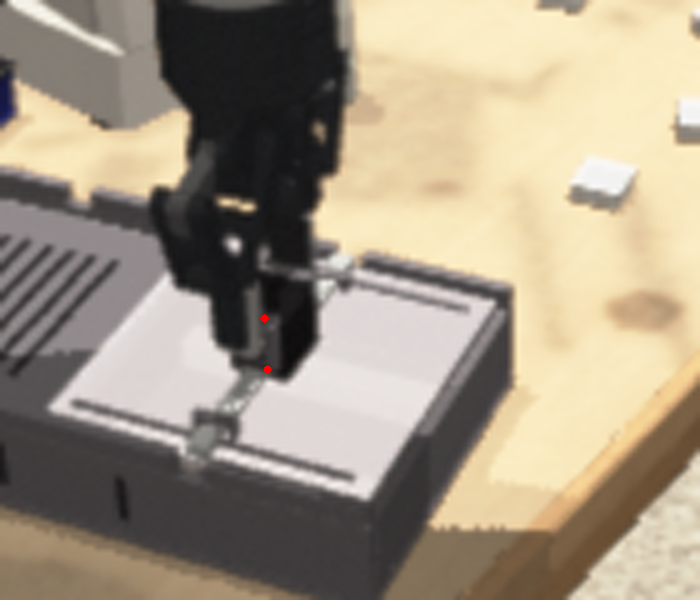

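The buttons are being pressed (4.4 N per pad). I'll squeeze a little more and slide.

Request:
jog_arm:
  plan:
    - {"dx": 0, "dy": 0, "dz": 0, "wx": 0, "wy": 0, "wz": 0}
    - {"dx": 0, "dy": 0, "dz": 0, "wx": 0, "wy": 0, "wz": 0}
    - {"dx": 4, "dy": 0.9, "dz": 0, "wx": 0, "wy": 0, "wz": 0}
    - {"dx": 10, "dy": 2.3, "dz": 0, "wx": 0, "wy": 0, "wz": 0}
    - {"dx": 18, "dy": 4.1, "dz": 0, "wx": 0, "wy": 0, "wz": 0}
    - {"dx": 26, "dy": 5.9, "dz": 0, "wx": 0, "wy": 0, "wz": 0}
    - {"dx": 34, "dy": 7.7, "dz": 0, "wx": 0, "wy": 0, "wz": 0}
    - {"dx": 42, "dy": 9.5, "dz": 0, "wx": 0, "wy": 0, "wz": 0}
  gripper: 39.5

```text
clock: 9.75
tcp_pos: [484.1, 195.6, 42.3]
tcp_rot: [[0.975, 0.223, -0.001], [0.223, -0.975, -0.0], [-0.001, 0.0, -1.0]]
force: [-1.3, -0.1, 6.4]
gripper_width: 39.6
gripper_force: 5.5
```

```bash
python3 - <<'E'
from h import *
np.set_printoptions(precision=1,suppress=True)
im=arm.get_image("top"); print(arm.observe()["force"])
for l in ("latch_grip","cover"):
  for r in arm.boxes_of("top",l)[:2]: print(l,r["confidence"],r["xy"],at_z(im,r["xy"],71.5))
for r in arm.boxes_of("wrist","latch_grip")[:2]: 
  im=arm.get_image("wrist");print(r["confidence"],r["xy"],at_z(im,r["xy"],84.5))
E
```

```text
[0.  0.5 4.6]
latch_grip 0.94 [194.7, 280.0] [462.7 165.5  71.5]
cover 0.77 [194.1, 281.8] [458.8 166.7  71.5]
cover 0.22 [298.0, 214.6] [605.5 -57.2  71.5]
0.69 [314.5, 276.8] [506.1 201.1  84.5]
```

Request:
jog_arm:
  plan:
    - {"dx": 15, "dy": 3.4, "dz": 0, "wx": 0, "wy": 0, "wz": 0}
    - {"dx": 30, "dy": 6.8, "dz": 0, "wx": 0, "wy": 0, "wz": 0}
    - {"dx": 45, "dy": 10.2, "dz": 0, "wx": 0, "wy": 0, "wz": 0}
    - {"dx": 60, "dy": 13.6, "dz": 0, "wx": 0, "wy": 0, "wz": 0}
    - {"dx": 75, "dy": 17, "dz": 0, "wx": 0, "wy": 0, "wz": 0}
    - {"dx": 88, "dy": 20, "dz": 0, "wx": 0, "wy": 0, "wz": 0}
    - {"dx": 96, "dy": 21.8, "dz": 0, "wx": 0, "wy": 0, "wz": 0}
    - {"dx": 101, "dy": 22.9, "dz": 0, "wx": 0, "wy": 0, "wz": 0}

```text
clock: 11.0
tcp_pos: [584.8, 218.7, 42.1]
tcp_rot: [[0.975, 0.223, -0.001], [0.223, -0.975, -0.0], [-0.001, -0.0, -1.0]]
force: [-1.6, -0.1, 6.6]
gripper_width: 39.6
gripper_force: 5.5
```

Request:
jog_arm:
  plan:
    - {"dx": 0.5, "dy": 0.1, "dz": 0, "wx": 0, "wy": 0, "wz": 0}
    - {"dx": 1, "dy": 0.2, "dz": 0, "wx": 0, "wy": 0, "wz": 0}
    - {"dx": 1.5, "dy": 0.3, "dz": 0, "wx": 0, "wy": 0, "wz": 0}
    - {"dx": 2, "dy": 0.5, "dz": 0, "wx": 0, "wy": 0, "wz": 0}
    - {"dx": 2, "dy": 0.5, "dz": 0, "wx": 0, "wy": 0, "wz": 0}
    - {"dx": 2, "dy": 0.5, "dz": 0, "wx": 0, "wy": 0, "wz": 0}
    - {"dx": 2, "dy": 0.5, "dz": 0, "wx": 0, "wy": 0, "wz": 0}
    - {"dx": 2, "dy": 0.5, "dz": 0, "wx": 0, "wy": 0, "wz": 0}

```text
clock: 12.0
tcp_pos: [585.4, 218.9, 42.1]
tcp_rot: [[0.975, 0.223, -0.003], [0.223, -0.975, -0.001], [-0.004, 0.0, -1.0]]
force: [-3.5, -0.1, 7.4]
gripper_width: 39.7
gripper_force: 5.5
```

At the stop. Release, rise and look.

Request:
jog_arm:
  plan:
    - {"dx": 0, "dy": 0, "dz": 0, "wx": 0, "wy": 0, "wz": 0}
    - {"dx": 0, "dy": 0, "dz": 0, "wx": 0, "wy": 0, "wz": 0}
    - {"dx": 0, "dy": 0, "dz": 0, "wx": 0, "wy": 0, "wz": 0}
    - {"dx": 0, "dy": 0, "dz": 0, "wx": 0, "wy": 0, "wz": 0}
    - {"dx": 0, "dy": 0, "dz": 10, "wx": 0, "wy": 0, "wz": 0}
    - {"dx": 0, "dy": 0, "dz": 30, "wx": 0, "wy": 0, "wz": 0}
    - {"dx": -20, "dy": -5, "dz": 60, "wx": 0, "wy": 0, "wz": 0}
    - {"dx": -60, "dy": -14, "dz": 90, "wx": 0, "wy": 0, "wz": 0}
  gripper: 80

```text
clock: 13.0
tcp_pos: [528.9, 205.6, 134.3]
tcp_rot: [[0.975, 0.222, 0.004], [0.222, -0.975, 0.002], [0.004, -0.001, -1.0]]
force: [-0.9, 0.6, 0.1]
gripper_width: 80.3
gripper_force: 0.0
```

Request:
jog_arm:
  plan:
    - {"dx": -35, "dy": -8, "dz": 20, "wx": 0, "wy": 0, "wz": 0}
    - {"dx": -70, "dy": -16, "dz": 40, "wx": 0, "wy": 0, "wz": 0}
    - {"dx": -90, "dy": -20, "dz": 60, "wx": 0, "wy": 0, "wz": 0}
    - {"dx": -90, "dy": -20, "dz": 70, "wx": 0, "wy": 0, "wz": 0}
    - {"dx": -90, "dy": -20, "dz": 70, "wx": 0, "wy": 0, "wz": 0}
    - {"dx": -90, "dy": -20, "dz": 70, "wx": 0, "wy": 0, "wz": 0}
    - {"dx": -90, "dy": -20, "dz": 70, "wx": 0, "wy": 0, "wz": 0}
    - {"dx": -90, "dy": -20, "dz": 70, "wx": 0, "wy": 0, "wz": 0}

```text
clock: 14.0
tcp_pos: [437.4, 185.0, 201.4]
tcp_rot: [[0.975, 0.223, -0.001], [0.223, -0.975, -0.001], [-0.001, 0.0, -1.0]]
force: [0.3, 0.6, -0.3]
gripper_width: 79.9
gripper_force: 0.0
```

```bash
python3 - <<'E'
from h import *
np.set_printoptions(precision=1,suppress=True)
im=arm.get_image("wrist"); cv2.imwrite("pics/w4.png",im["pixels"]);print(arm.observe()["tcp_pos"])
ya=np.array([.975,.223,0]);xa=np.array([.223,-.975,0])
L=np.array([442.3,186.1,0])  # latch shut = case(0,-77)?
for l,z in (("ledge_left",22),("ledge_right",22),("compartment",7),("latch_grip",84.5)):
  for r in arm.boxes_of("wrist",l)[:2]:
    q=at_z(im,r["xy"],z); print(l,round(r["confidence"],2),r["xy"],q,"rel",(q-L)@xa,(q-L)@ya)
for x in(-33,33): print([proj(im,L+x*xa+y*ya+[0,0,22]) for y in(-69,69)])
for x in(-73,73): print([proj(im,L+x*xa+y*ya+[0,0,56]) for y in(-71,71)])
E
```

```text
[437.4 185.  201.5]
ledge_left 0.68 [316.3, 139.3] [492.1 196.6  22. ] rel 0.8547506279288725 50.93785476889781
ledge_left 0.18 [313.9, 57.4] [553.7 212.9  22. ] rel -1.234037774287135 114.61229007104909
ledge_right 0.88 [314.3, 141.8] [489.8 197.8  22. ] rel -0.8297763533568845 48.879080722313
compartment 0.73 [312.3, 140.2] [489.9 199.7   7. ] rel -2.6265468806392547 49.42494991398141
latch_grip 0.71 [314.5, 58.1] [545.3 210.3  84.5] rel -0.6245689454538672 105.86513294161253
[array([279.4, 272.1]), array([275.6, 116.9])]
[array([350.6, 272.3]), array([355.1, 117. ])]
[array([228.9, 288.9]), array([217.8, 113.8])]
[array([401.1, 289.3]), array([412.9, 114.2])]
```

View pics/w4.png

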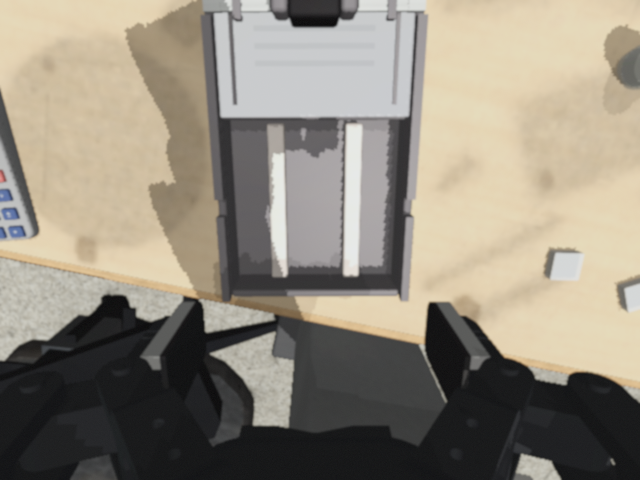

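The cover is fully open and both ledges are clear, at columns 278 and 352 and rows 123–277. They sit about 5 px nearer than I predicted, which puts the compartment centre at about (438,185). Next I'll look at the boxes from above.

Request:
jog_arm:
  plan:
    - {"dx": 0, "dy": -55, "dz": 0, "wx": 0, "wy": 0, "wz": 0}
    - {"dx": 0, "dy": -110, "dz": 0, "wx": 0, "wy": 0, "wz": 0}
    - {"dx": 0, "dy": -165, "dz": 0, "wx": 0, "wy": 0, "wz": 0}
    - {"dx": 0, "dy": -220, "dz": 0, "wx": 0, "wy": 0, "wz": 0}
    - {"dx": 0, "dy": -275, "dz": 0, "wx": 0, "wy": 0, "wz": 0}
    - {"dx": 0, "dy": -325, "dz": 0, "wx": 0, "wy": 0, "wz": 0}
    - {"dx": 0, "dy": -335, "dz": 0, "wx": 0, "wy": 0, "wz": 0}
    - {"dx": 0, "dy": -335, "dz": 0, "wx": 0, "wy": 0, "wz": 0}
  gripper: 50

```text
clock: 15.25
tcp_pos: [437.4, -150.0, 201.9]
tcp_rot: [[0.975, 0.222, 0.0], [0.222, -0.975, 0.0], [0.0, -0.0, -1.0]]
force: [0.1, 0.4, -0.4]
gripper_width: 50.1
gripper_force: 0.0
```

```bash
cat >> h.py <<'E'
def look(cam="wrist",thr=150,h=11,amin=150,amax=2500):
    im=arm.get_image(cam); s=arm.observe(); t=np.array(s["tcp_pos"]); ty=np.array(s["tcp_rot"])[:2,1]; a0=np.degrees(np.arctan2(ty[1],ty[0]))
    print("tcp",t.round(1),"ang",round(a0,1),"clock",round(s["clock"],2))
    p=im["pixels"].astype(int); m=((p.min(2)>thr)&(p.max(2)-p.min(2)<45)).astype(np.uint8)
    n,l,st,c=cv2.connectedComponentsWithStats(m)
    for i in range(1,n):
        if not amin<=st[i,4]<=amax: continue
        cs=max(cv2.findContours((l==i).astype(np.uint8),0,1)[0],key=cv2.contourArea)
        w=np.array([at_z(im,q[0],h)[:2] for q in cs]).astype(np.float32)
        (cx,cy),(a,b),an=cv2.minAreaRect(w)
        if not(15<min(a,b) and max(a,b)<45): continue
        turn=(an-a0+45)%90-45
        print("box (%.1f %.1f) size %.0fx%.0f wz %.3f"%(cx,cy,a,b,np.radians(turn)),"px",c[i].round(0),"rel",np.round([cx-t[0],cy-t[1]],1))
    return im
E
python3 - <<'E'
from h import *
im=look(); cv2.imwrite("pics/w5.png",im["pixels"])
for l in("glass_box","timer"):
  for r in arm.boxes_of("wrist",l): 
    if r["confidence"]>.3: print(l,round(r["confidence"],2),r["xy"],at_z(im,r["xy"],5.5).round(1))
E
```

```text
tcp [ 437.5 -148.7  201.9] ang -77.1 clock 15.3
box (447.6 90.4) size 35x31 wz -0.552 px [ 51. 130.] rel [ 10.1 239.2]
box (429.8 -60.1) size 31x34 wz -0.073 px [219. 189.] rel [-7.8 88.6]
box (294.8 96.0) size 39x22 wz -0.467 px [ 33. 287.] rel [-142.7  244.8]
box (304.8 -181.9) size 26x29 wz -0.100 px [317. 335.] rel [-132.7  -33.1]
box (219.6 -216.0) size 25x27 wz 0.440 px [333. 411.] rel [-217.9  -67.3]
box (227.3 -273.7) size 31x19 wz -0.615 px [384. 416.] rel [-210.2 -125. ]
box (279.7 -532.0) size 30x22 wz 0.222 px [632. 419.] rel [-157.8 -383.2]
box (133.4 -38.2) size 34x30 wz -0.103 px [158. 447.] rel [-304.1  110.5]
glass_box 0.7 [511.4, 245.5] [ 437.1 -341.8    5.5]
glass_box 0.69 [303.9, 220.3] [ 417.  -143.8    5.5]
glass_box 0.68 [418.7, 201.4] [ 458.3 -243.2    5.5]
glass_box 0.62 [221.6, 184.0] [433.5 -63.2   5.5]
glass_box 0.56 [432.0, 80.3] [ 561.1 -223.4    5.5]
```

View pics/w5.png

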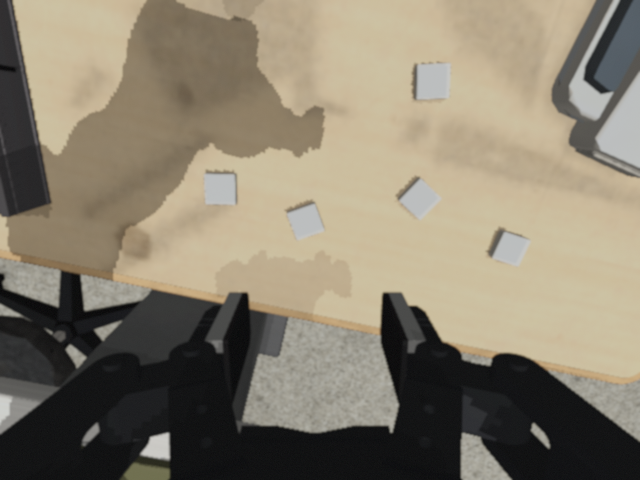

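```bash
cat >> h.py <<'E'
def look2(cam="wrist",h=8,conf=.35,R=28):
    im=arm.get_image(cam); s=arm.observe(); t=np.array(s["tcp_pos"]); ty=np.array(s["tcp_rot"])[:2,1]; a0=np.degrees(np.arctan2(ty[1],ty[0]))
    print("tcp",t.round(1),"ang",round(a0,1),"clock",round(s["clock"],2))
    p=im["pixels"].astype(int)
    for r in arm.boxes_of(cam,"glass_box"):
        if r["confidence"]<conf: continue
        x,y=map(int,r["xy"]); x0,y0=max(x-R,0),max(y-R,0); q=p[y0:y+R,x0:x+R]
        m=((q.max(2)-q.min(2)<30)&(q.max(2)>120)).astype(np.uint8)
        cs=[c for c in cv2.findContours(m,0,1)[0] if cv2.contourArea(c)>60]
        if not cs: print("no blob",r["xy"]); continue
        c=max(cs,key=cv2.contourArea)
        w=np.array([at_z(im,k[0]+[x0,y0],h)[:2] for k in c]).astype(np.float32)
        (cx,cy),(a,b),an=cv2.minAreaRect(w); turn=np.radians((an-a0+45)%90-45)
        print("%.2f box (%.1f %.1f) size %.0fx%.0f wz %.3f net %s rel (%.1f %.1f)"%(r["confidence"],cx,cy,a,b,turn,at_z(im,r["xy"],5.5)[:2].round(0),cx-t[0],cy-t[1]))
    return im
E
python3 - <<'E'
from h import *
look2()
E
```

```text
tcp [ 437.7 -148.1  202. ] ang -76.9 clock 15.45
0.87 box (560.3 -223.5) size 29x30 wz 0.056 net [ 562. -223.] rel (122.6 -75.4)
0.84 box (461.3 -241.9) size 30x29 wz -0.728 net [ 461. -244.] rel (23.6 -93.8)
0.74 box (417.3 -144.9) size 30x29 wz 0.348 net [ 418. -145.] rel (-20.4 3.2)
0.69 box (429.5 -62.7) size 30x29 wz -0.041 net [432. -61.] rel (-8.1 85.4)
0.58 box (434.7 -339.8) size 32x29 wz -0.324 net [ 432. -343.] rel (-2.9 -191.7)
```

Request:
jog_arm:
  plan:
    - {"dx": -10, "dy": 2, "dz": -40, "wx": 0, "wy": 0, "wz": 0.1}
    - {"dx": -20, "dy": 3, "dz": -80, "wx": 0, "wy": 0, "wz": 0.2}
    - {"dx": -20, "dy": 3, "dz": -120, "wx": 0, "wy": 0, "wz": 0.3}
    - {"dx": -20, "dy": 3, "dz": -160, "wx": 0, "wy": 0, "wz": 0.348}
    - {"dx": -20, "dy": 3, "dz": -190, "wx": 0, "wy": 0, "wz": 0.348}
    - {"dx": -20, "dy": 3, "dz": -210, "wx": 0, "wy": 0, "wz": 0.348}
    - {"dx": -20, "dy": 3, "dz": -220, "wx": 0, "wy": 0, "wz": 0.348}
    - {"dx": -20, "dy": 3, "dz": -220, "wx": 0, "wy": 0, "wz": 0.348}

```text
clock: 16.5
tcp_pos: [416.4, -146.8, -10.9]
tcp_rot: [[0.839, 0.544, -0.013], [0.545, -0.839, 0.001], [-0.011, -0.008, -1.0]]
force: [-0.2, -0.5, -0.6]
gripper_width: 49.7
gripper_force: 0.0
```

```bash
python3 - <<'E'
from h import *
im=look2(R=60); cv2.imwrite("pics/w6.png",im["pixels"]); s=arm.observe();print(s["tcp_pos"],s["force"])
t=np.array(s["tcp_pos"]); 
for z in(0,5,11): print(z,proj(im,[t[0],t[1],z]))
E
```

```text
tcp [ 416.1 -146.9  -11.2] ang -57.0 clock 16.55
0.86 box (461.9 -242.2) size 34x29 wz 0.504 net [ 461. -244.] rel (45.7 -95.3)
0.68 box (429.3 -62.8) size 31x29 wz -0.382 net [430. -62.] rel (13.2 84.1)
0.60 box (416.4 -145.8) size 29x29 wz 0.007 net [ 419. -144.] rel (0.3 1.1)
[ 416.03379092 -146.86712489  -10.90507641] [ 0.15821744 -0.59654859  0.62053139]
0 [313.43654463 296.40101001]
5 [313.29071842 301.57600528]
11 [313.10442476 308.18708535]
```

View pics/w6.png

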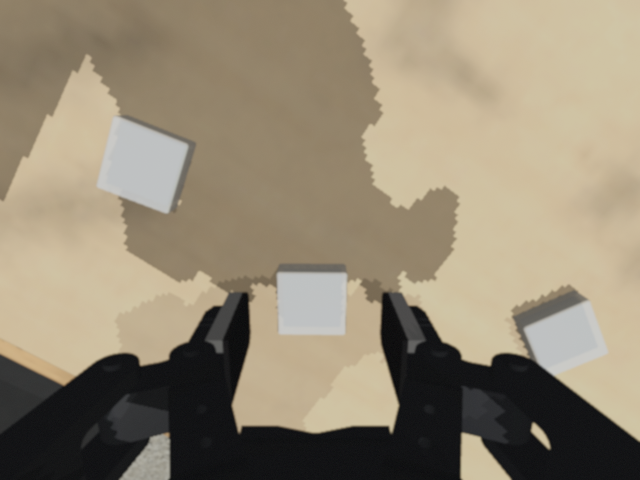

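The box is centred between the fingers at (312,300). But z stopped at -11 without any force, so I'll check the joints.

```bash
python3 - <<'E'
from h import *
np.set_printoptions(precision=3,suppress=True)
s=arm.observe(); print(s["joint_positions"],s["dq"],s["effort"],s["force"],s["wrist_torque"]);print(s["tcp_rot"])
E
```

```text
[ 0.287  0.903 -0.087  2.233  1.273  0.073 -2.034] [-0.007 -0.016  0.021  0.002 -0.229 -0.018  0.227] [  0.222 -46.735   0.335  -0.178   1.533   0.146  -1.788] [ 0.158 -0.597  0.621] [ 0.051  0.008 -0.054]
[[ 0.838  0.545 -0.014]
 [ 0.545 -0.838  0.002]
 [-0.011 -0.009 -1.   ]]
```

Request:
jog_arm:
  plan:
    - {"dx": 0, "dy": 0, "dz": -1, "wx": 0, "wy": 0, "wz": 0}
    - {"dx": 0, "dy": 0, "dz": -2, "wx": 0, "wy": 0, "wz": 0}
    - {"dx": 0, "dy": 0, "dz": -4, "wx": 0, "wy": 0, "wz": 0}
    - {"dx": 0, "dy": 0, "dz": -4, "wx": 0, "wy": 0, "wz": 0}
    - {"dx": 0, "dy": 0, "dz": -4, "wx": 0, "wy": 0, "wz": 0}
    - {"dx": 0, "dy": 0, "dz": -4, "wx": 0, "wy": 0, "wz": 0}
    - {"dx": 0, "dy": 0, "dz": -4, "wx": 0, "wy": 0, "wz": 0}
    - {"dx": 0, "dy": 0, "dz": -4, "wx": 0, "wy": 0, "wz": 0}

```text
clock: 17.6
tcp_pos: [415.8, -147.9, -14.5]
tcp_rot: [[0.84, 0.542, -0.014], [0.542, -0.84, 0.001], [-0.011, -0.008, -1.0]]
force: [-0.4, -0.4, -0.8]
gripper_width: 50.2
gripper_force: 0.0
```

```bash
python3 - <<'E'
from h import *
np.set_printoptions(precision=3,suppress=True)
s=arm.observe(); print(s["joint_positions"],s["force"],s["tcp_pos"])
E
```

```text
[ 0.279  0.911 -0.07   2.234  1.377  0.059 -2.139] [-0.423 -0.395 -0.783] [ 415.763 -147.936  -14.481]
```

Joint 6 is at its lower limit at this small radius. I'll learn the real tip height on a farther box first, the one at (461.5,-242).

Request:
jog_arm:
  plan:
    - {"dx": 0, "dy": 0, "dz": 30, "wx": 0, "wy": 0, "wz": 0}
    - {"dx": 5, "dy": 0, "dz": 70, "wx": 0, "wy": 0, "wz": 0.1}
    - {"dx": 25, "dy": -40, "dz": 90, "wx": 0, "wy": 0, "wz": 0.25}
    - {"dx": 45, "dy": -90, "dz": 90, "wx": 0, "wy": 0, "wz": 0.4}
    - {"dx": 45, "dy": -97, "dz": 90, "wx": 0, "wy": 0, "wz": 0.5}
    - {"dx": 45, "dy": -97, "dz": 90, "wx": 0, "wy": 0, "wz": 0.5}
    - {"dx": 45, "dy": -97, "dz": 90, "wx": 0, "wy": 0, "wz": 0.5}
    - {"dx": 45, "dy": -97, "dz": 90, "wx": 0, "wy": 0, "wz": 0.5}

```text
clock: 18.6
tcp_pos: [460.6, -243.4, 75.5]
tcp_rot: [[0.476, 0.88, -0.013], [0.88, -0.476, -0.006], [-0.011, -0.009, -1.0]]
force: [-0.1, -0.3, 0.2]
gripper_width: 50.2
gripper_force: 0.0
```

```bash
python3 - <<'E'
from h import *
look2(R=45)
E
```

```text
tcp [ 460.7 -243.6   75.6] ang -28.4 clock 18.65
0.84 box (461.1 -242.2) size 30x28 wz -0.015 net [ 461. -244.] rel (0.4 1.4)
0.83 box (416.9 -145.4) size 30x31 wz -0.503 net [ 417. -143.] rel (-43.7 98.2)
0.79 box (434.7 -338.9) size 34x30 wz 0.406 net [ 433. -341.] rel (-25.9 -95.3)
0.74 box (422.7 -78.0) size 7x19 wz -0.000 net [423. -74.] rel (-38.0 165.6)
0.59 box (560.1 -223.7) size 29x29 wz 0.765 net [ 562. -222.] rel (99.4 19.9)
```

Request:
jog_arm:
  plan:
    - {"dx": 0.4, "dy": 1.4, "dz": -20, "wx": 0.006, "wy": -0.013, "wz": -0.015}
    - {"dx": 0.4, "dy": 1.4, "dz": -40, "wx": 0.006, "wy": -0.013, "wz": -0.015}
    - {"dx": 0.4, "dy": 1.4, "dz": -60, "wx": 0.006, "wy": -0.013, "wz": -0.015}
    - {"dx": 0.4, "dy": 1.4, "dz": -75, "wx": 0.006, "wy": -0.013, "wz": -0.015}
    - {"dx": 0.4, "dy": 1.4, "dz": -88, "wx": 0.006, "wy": -0.013, "wz": -0.015}
    - {"dx": 0.4, "dy": 1.4, "dz": -95, "wx": 0.006, "wy": -0.013, "wz": -0.015}
    - {"dx": 0.4, "dy": 1.4, "dz": -95, "wx": 0.006, "wy": -0.013, "wz": -0.015}
    - {"dx": 0.4, "dy": 1.4, "dz": -95, "wx": 0.006, "wy": -0.013, "wz": -0.015}

```text
clock: 19.7
tcp_pos: [461.5, -243.5, -19.1]
tcp_rot: [[0.49, 0.872, 0.001], [0.872, -0.49, -0.0], [0.001, 0.001, -1.0]]
force: [0.1, 0.3, 0.3]
gripper_width: 49.8
gripper_force: 0.0
```

Request:
jog_arm:
  plan:
    - {"dx": 0, "dy": 0, "dz": -1, "wx": 0, "wy": 0, "wz": 0}
    - {"dx": 0, "dy": 0, "dz": -2, "wx": 0, "wy": 0, "wz": 0}
    - {"dx": 0, "dy": 0, "dz": -3, "wx": 0, "wy": 0, "wz": 0}
    - {"dx": 0, "dy": 0, "dz": -4, "wx": 0, "wy": 0, "wz": 0}
    - {"dx": 0, "dy": 0, "dz": -4, "wx": 0, "wy": 0, "wz": 0}
    - {"dx": 0, "dy": 0, "dz": -4, "wx": 0, "wy": 0, "wz": 0}
    - {"dx": 0, "dy": 0, "dz": -4, "wx": 0, "wy": 0, "wz": 0}
    - {"dx": 0, "dy": 0, "dz": -4, "wx": 0, "wy": 0, "wz": 0}

```text
clock: 20.7
tcp_pos: [461.2, -243.5, -23.5]
tcp_rot: [[0.49, 0.872, 0.001], [0.872, -0.49, 0.0], [0.0, 0.001, -1.0]]
force: [-0.1, -0.4, -0.6]
gripper_width: 49.8
gripper_force: 0.0
```

Request:
jog_arm:
  plan:
    - {"dx": 0, "dy": 0, "dz": 0, "wx": 0, "wy": 0, "wz": 0}
    - {"dx": 0, "dy": 0, "dz": 0, "wx": 0, "wy": 0, "wz": 0}
    - {"dx": 0, "dy": 0, "dz": 0, "wx": 0, "wy": 0, "wz": 0}
    - {"dx": 0, "dy": 0, "dz": 0, "wx": 0, "wy": 0, "wz": 0}
    - {"dx": 0, "dy": 0, "dz": 0, "wx": 0, "wy": 0, "wz": 0}
    - {"dx": 0, "dy": 0, "dz": 0, "wx": 0, "wy": 0, "wz": 0}
    - {"dx": 0, "dy": 0, "dz": 0, "wx": 0, "wy": 0, "wz": 0}
    - {"dx": 0, "dy": 0, "dz": 0, "wx": 0, "wy": 0, "wz": 0}
  gripper: 15
  squeeze: 40

```text
clock: 21.7
tcp_pos: [461.2, -243.5, -23.3]
tcp_rot: [[0.49, 0.872, 0.001], [0.872, -0.49, -0.0], [0.0, 0.001, -1.0]]
force: [-0.3, 0.8, 5.7]
gripper_width: 26.5
gripper_force: 39.9
```

Request:
jog_arm:
  plan:
    - {"dx": 0, "dy": 0, "dz": 10, "wx": 0, "wy": 0, "wz": 0}
    - {"dx": 0, "dy": 0, "dz": 40, "wx": 0, "wy": 0, "wz": 0}
    - {"dx": 0, "dy": 20, "dz": 85, "wx": 0, "wy": 0, "wz": -0.1}
    - {"dx": -5, "dy": 70, "dz": 110, "wx": 0, "wy": 0, "wz": -0.25}
    - {"dx": -10, "dy": 125, "dz": 120, "wx": 0, "wy": 0, "wz": -0.4}
    - {"dx": -15, "dy": 180, "dz": 120, "wx": 0, "wy": 0, "wz": -0.55}
    - {"dx": -15, "dy": 235, "dz": 120, "wx": 0, "wy": 0, "wz": -0.7}
    - {"dx": -15, "dy": 290, "dz": 120, "wx": 0, "wy": 0, "wz": -0.84}

```text
clock: 22.7
tcp_pos: [446.2, 48.4, 96.9]
tcp_rot: [[0.977, 0.212, 0.001], [0.212, -0.977, -0.0], [0.001, 0.0, -1.0]]
force: [0.5, 0.3, -1.0]
gripper_width: 26.6
gripper_force: 39.5
```

```bash
python3 - <<'E'
from h import *
im=arm.get_image("wrist"); p=im["pixels"]; s=arm.observe(); print(s["tcp_pos"],s["tcp_rot"],s["gripper_width"],s["gripper_force"],s["force"])
q=p[240:400,230:400].astype(int); m=((q.max(2)-q.min(2)<30)&(q.max(2)>120)).astype(np.uint8)
c=max(cv2.findContours(m,0,1)[0],key=cv2.contourArea); print(cv2.boundingRect(c),cv2.minAreaRect(c))
E
```

```text
[447.10464539  60.79476344  97.75253897] [[ 0.975001    0.22214268  0.00506715]
 [ 0.22208074 -0.97497074  0.01059239]
 [ 0.00729334 -0.00920227 -0.99993106]] 26.361157188040128 39.50764238834381 [0.4502689  6.5158166  1.45616784]
(46, 35, 79, 77) ((85.0, 73.0), (76.0, 78.0), 90.0)
```

Request:
jog_arm:
  plan:
    - {"dx": 5, "dy": 50, "dz": 0, "wx": 0, "wy": 0, "wz": 0}
    - {"dx": 25, "dy": 95, "dz": 0, "wx": 0, "wy": 0, "wz": 0}
    - {"dx": 47, "dy": 118, "dz": 0, "wx": 0, "wy": 0, "wz": 0}
    - {"dx": 47, "dy": 118, "dz": 0, "wx": 0, "wy": 0, "wz": 0}
    - {"dx": 47, "dy": 118, "dz": -30, "wx": 0, "wy": 0, "wz": 0}
    - {"dx": 47, "dy": 118, "dz": -60, "wx": 0, "wy": 0, "wz": 0}
    - {"dx": 47, "dy": 118, "dz": -75, "wx": 0, "wy": 0, "wz": 0}
    - {"dx": 47, "dy": 118, "dz": -75, "wx": 0, "wy": 0, "wz": 0}

```text
clock: 23.75
tcp_pos: [492.3, 163.7, 21.0]
tcp_rot: [[0.976, 0.217, -0.001], [0.217, -0.976, -0.002], [-0.002, 0.001, -1.0]]
force: [0.2, -0.2, -0.2]
gripper_width: 26.5
gripper_force: 39.6
```

```bash
cat >> h.py <<'E'
C=np.array([437.9,185.1,0]);ya=np.array([.975,.222,0]);xa=np.array([.222,-.975,0])
E
python3 - <<'E'
from h import *
im=arm.get_image("wrist"); p=im["pixels"]; s=arm.observe(); t=np.array(s["tcp_pos"]);print(t,s["gripper_width"],s["gripper_force"],s["force"],"case xy",(t-C)@xa,(t-C)@ya)
cv2.imwrite("pics/w7.png",p)
for x in(-40,-26,26,40): print([proj(im,C+x*xa+y*ya+[0,0,22]).round(0) for y in(-69,69)])
E
```

```text
[492.96036797 164.13418322  21.70748693] 26.664077856597178 39.561418890953064 [ 0.25338574  0.03762785 -0.41303377] case xy 32.665073054591815 49.029447445460384
[array([180., 489.]), array([149., 243.])]
[array([206., 489.]), array([181., 243.])]
[array([303., 489.]), array([299., 243.])]
[array([329., 488.]), array([331., 242.])]
```

View pics/w7.png

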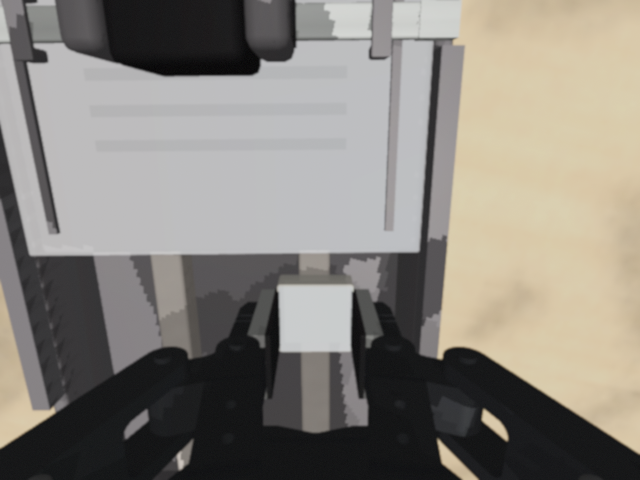

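Box centred over the right ledge (columns 277–354 over ledge 300–331). Lower and release.

Request:
jog_arm:
  plan:
    - {"dx": 0.5, "dy": 1, "dz": -8, "wx": 0, "wy": 0, "wz": 0}
    - {"dx": 0.5, "dy": 1, "dz": -14, "wx": 0, "wy": 0, "wz": 0}
    - {"dx": 0.5, "dy": 1, "dz": -18, "wx": 0, "wy": 0, "wz": 0}
    - {"dx": 0.5, "dy": 1, "dz": -20, "wx": 0, "wy": 0, "wz": 0}
    - {"dx": 0.5, "dy": 1, "dz": -21, "wx": 0, "wy": 0, "wz": 0}
    - {"dx": 0.5, "dy": 1, "dz": -22, "wx": 0, "wy": 0, "wz": 0}
    - {"dx": 0.5, "dy": 1, "dz": -22, "wx": 0, "wy": 0, "wz": 0}
    - {"dx": 0.5, "dy": 1, "dz": -22, "wx": 0, "wy": 0, "wz": 0}

```text
clock: 24.8
tcp_pos: [493.7, 165.5, -0.5]
tcp_rot: [[0.976, 0.217, 0.001], [0.217, -0.976, -0.0], [0.0, 0.001, -1.0]]
force: [0.7, 0.1, -1.5]
gripper_width: 26.2
gripper_force: 39.6
```

Request:
jog_arm:
  plan:
    - {"dx": 0, "dy": 0, "dz": -1, "wx": 0, "wy": 0, "wz": 0}
    - {"dx": 0, "dy": 0, "dz": -1, "wx": 0, "wy": 0, "wz": 0}
    - {"dx": 0, "dy": 0, "dz": -1, "wx": 0, "wy": 0, "wz": 0}
    - {"dx": 0, "dy": 0, "dz": 0, "wx": 0, "wy": 0, "wz": 0}
    - {"dx": 0, "dy": 0, "dz": 10, "wx": 0, "wy": 0, "wz": 0}
    - {"dx": 0, "dy": 0, "dz": 40, "wx": 0, "wy": 0, "wz": 0}
    - {"dx": 0, "dy": 0, "dz": 80, "wx": 0, "wy": 0, "wz": 0}
    - {"dx": -15, "dy": -10, "dz": 110, "wx": 0, "wy": 0, "wz": 0}
  gripper: 37

```text
clock: 25.8
tcp_pos: [479.9, 156.6, 111.7]
tcp_rot: [[0.976, 0.217, 0.003], [0.217, -0.976, 0.002], [0.004, -0.001, -1.0]]
force: [-0.4, 0.4, -0.3]
gripper_width: 37.4
gripper_force: 0.0
```

```bash
python3 - <<'E'
from h import *
im=look2(R=50,conf=.3,h=33)
print([((np.array([x,y,0])-C)@xa,(np.array([x,y,0])-C)@ya) for x,y in [at_z(im,r["xy"],30)[:2] for r in arm.boxes_of("wrist","glass_box")[:3]]])
cv2.imwrite("pics/w8.png",im["pixels"])
print("top"); look2("top",R=12)
E
```

```text
tcp [478.1 154.6 114.1] ang -77.5 clock 25.85
0.82 box (487.1 164.2) size 53x29 wz 0.012 net [487. 165.] rel (9.0 9.6)
0.61 box (441.8 -40.0) size 30x32 wz -0.036 net [428. -66.] rel (-36.3 -194.6)
[(np.float64(31.286129246066317), np.float64(49.11348829743734)), (np.float64(224.46337220004543), np.float64(-49.93468228806733))]
top
tcp [479.1 155.4 110.2] ang -77.5 clock 26.0
0.73 box (434.3 -339.9) size 30x27 wz -0.234 net [ 436. -348.] rel (-44.8 -495.3)
0.71 box (558.9 -223.6) size 28x29 wz 0.062 net [ 559. -224.] rel (79.8 -379.0)
0.58 box (428.8 -63.1) size 28x29 wz 0.026 net [426. -61.] rel (-50.3 -218.4)
0.50 box (416.3 -145.4) size 28x27 wz 0.367 net [ 425. -134.] rel (-62.7 -300.7)
```

Request:
jog_arm:
  plan:
    - {"dx": -15, "dy": -45, "dz": 0, "wx": 0, "wy": 0, "wz": 0}
    - {"dx": -30, "dy": -95, "dz": 0, "wx": 0, "wy": 0, "wz": 0}
    - {"dx": -32, "dy": -150, "dz": 0, "wx": 0, "wy": 0, "wz": 0}
    - {"dx": -32, "dy": -205, "dz": 0, "wx": 0, "wy": 0, "wz": 0}
    - {"dx": -32, "dy": -260, "dz": 0, "wx": 0, "wy": 0, "wz": 0.02}
    - {"dx": -25, "dy": -310, "dz": 0, "wx": 0, "wy": 0, "wz": 0.04}
    - {"dx": 0, "dy": -345, "dz": 0, "wx": 0, "wy": 0, "wz": 0.06}
    - {"dx": 30, "dy": -370, "dz": 0, "wx": 0, "wy": 0, "wz": 0.06}
  gripper: 50

```text
clock: 27.05
tcp_pos: [508.2, -216.9, 108.1]
tcp_rot: [[0.962, 0.272, -0.002], [0.272, -0.962, 0.0], [-0.002, -0.001, -1.0]]
force: [1.2, -0.3, 0.4]
gripper_width: 50.3
gripper_force: 0.0
```

Request:
jog_arm:
  plan:
    - {"dx": 30, "dy": -9, "dz": 0, "wx": 0, "wy": 0, "wz": 0}
    - {"dx": 51, "dy": -9, "dz": -10, "wx": 0, "wy": 0, "wz": 0}
    - {"dx": 51, "dy": -9, "dz": -30, "wx": 0, "wy": 0, "wz": 0}
    - {"dx": 51, "dy": -9, "dz": -50, "wx": 0, "wy": 0, "wz": 0}
    - {"dx": 51, "dy": -9, "dz": -60, "wx": 0, "wy": 0, "wz": 0}
    - {"dx": 51, "dy": -9, "dz": -60, "wx": 0, "wy": 0, "wz": 0}
    - {"dx": 51, "dy": -9, "dz": -60, "wx": 0, "wy": 0, "wz": 0}
    - {"dx": 51, "dy": -9, "dz": -60, "wx": 0, "wy": 0, "wz": 0}

```text
clock: 28.05
tcp_pos: [560.1, -223.6, 50.2]
tcp_rot: [[0.962, 0.275, 0.002], [0.275, -0.962, -0.001], [0.002, 0.001, -1.0]]
force: [-0.2, 0.3, 0.2]
gripper_width: 50.2
gripper_force: 0.0
```

```bash
python3 - <<'E'
from h import *
look2(R=55,conf=.3)
E
```

```text
tcp [ 560.1 -223.7   50.2] ang -74.1 clock 28.1
0.67 box (560.3 -223.6) size 31x29 wz -0.016 net [ 561. -225.] rel (0.3 0.0)
0.65 box (428.1 -71.3) size 32x21 wz -0.213 net [431. -71.] rel (-132.0 152.3)
```

Well aligned. Descend, then grip, then lift.

Request:
jog_arm:
  plan:
    - {"dx": 0, "dy": 0, "dz": -25, "wx": 0, "wy": 0, "wz": 0}
    - {"dx": 0, "dy": 0, "dz": -50, "wx": 0, "wy": 0, "wz": 0}
    - {"dx": 0, "dy": 0, "dz": -65, "wx": 0, "wy": 0, "wz": 0}
    - {"dx": 0, "dy": 0, "dz": -70, "wx": 0, "wy": 0, "wz": 0}
    - {"dx": 0, "dy": 0, "dz": -73, "wx": 0, "wy": 0, "wz": 0}
    - {"dx": 0, "dy": 0, "dz": -73.5, "wx": 0, "wy": 0, "wz": 0}
    - {"dx": 0, "dy": 0, "dz": -73.5, "wx": 0, "wy": 0, "wz": 0}
    - {"dx": 0, "dy": 0, "dz": -73.5, "wx": 0, "wy": 0, "wz": 0}

```text
clock: 29.15
tcp_pos: [559.9, -223.6, -23.6]
tcp_rot: [[0.962, 0.275, 0.001], [0.275, -0.962, -0.001], [0.001, 0.001, -1.0]]
force: [-0.4, -0.5, -1.5]
gripper_width: 50.0
gripper_force: 0.0
```

Request:
jog_arm:
  plan:
    - {"dx": 0, "dy": 0, "dz": 0, "wx": 0, "wy": 0, "wz": 0}
    - {"dx": 0, "dy": 0, "dz": 0, "wx": 0, "wy": 0, "wz": 0}
    - {"dx": 0, "dy": 0, "dz": 0, "wx": 0, "wy": 0, "wz": 0}
    - {"dx": 0, "dy": 0, "dz": 0, "wx": 0, "wy": 0, "wz": 0}
    - {"dx": 0, "dy": 0, "dz": 0, "wx": 0, "wy": 0, "wz": 0}
    - {"dx": 0, "dy": 0, "dz": 10, "wx": 0, "wy": 0, "wz": 0}
    - {"dx": 0, "dy": 0, "dz": 50, "wx": 0, "wy": 0, "wz": 0}
    - {"dx": -20, "dy": 0, "dz": 100, "wx": 0, "wy": 0, "wz": 0}
  gripper: 15

```text
clock: 30.15
tcp_pos: [540.3, -222.9, 76.7]
tcp_rot: [[0.961, 0.275, 0.001], [0.275, -0.961, 0.001], [0.001, -0.0, -1.0]]
force: [-0.7, -0.5, -0.5]
gripper_width: 27.0
gripper_force: 39.5
```

Request:
jog_arm:
  plan:
    - {"dx": -45, "dy": 15, "dz": 10, "wx": 0, "wy": 0, "wz": -0.02}
    - {"dx": -80, "dy": 60, "dz": 20, "wx": 0, "wy": 0, "wz": -0.055}
    - {"dx": -95, "dy": 112, "dz": 20, "wx": 0, "wy": 0, "wz": -0.055}
    - {"dx": -95, "dy": 167, "dz": 20, "wx": 0, "wy": 0, "wz": -0.055}
    - {"dx": -95, "dy": 222, "dz": 20, "wx": 0, "wy": 0, "wz": -0.055}
    - {"dx": -95, "dy": 277, "dz": 20, "wx": 0, "wy": 0, "wz": -0.055}
    - {"dx": -95, "dy": 332, "dz": 20, "wx": 0, "wy": 0, "wz": -0.055}
    - {"dx": -90, "dy": 385, "dz": 20, "wx": 0, "wy": 0, "wz": -0.055}

```text
clock: 31.15
tcp_pos: [449.2, 163.4, 96.3]
tcp_rot: [[0.975, 0.223, 0.0], [0.223, -0.975, -0.001], [0.0, 0.001, -1.0]]
force: [1.0, 0.1, -0.4]
gripper_width: 26.5
gripper_force: 39.5
```

Request:
jog_arm:
  plan:
    - {"dx": 15, "dy": 40, "dz": 0, "wx": 0, "wy": 0, "wz": 0}
    - {"dx": 29.5, "dy": 66, "dz": 0, "wx": 0, "wy": 0, "wz": 0}
    - {"dx": 29.5, "dy": 66, "dz": 0, "wx": 0, "wy": 0, "wz": 0}
    - {"dx": 29.5, "dy": 66, "dz": -30, "wx": 0, "wy": 0, "wz": 0}
    - {"dx": 29.5, "dy": 66, "dz": -60, "wx": 0, "wy": 0, "wz": 0}
    - {"dx": 29.5, "dy": 66, "dz": -75, "wx": 0, "wy": 0, "wz": 0}
    - {"dx": 29.5, "dy": 66, "dz": -75, "wx": 0, "wy": 0, "wz": 0}
    - {"dx": 29.5, "dy": 66, "dz": -75, "wx": 0, "wy": 0, "wz": 0}

```text
clock: 32.15
tcp_pos: [479.3, 227.1, 21.6]
tcp_rot: [[0.975, 0.221, 0.001], [0.221, -0.975, -0.0], [0.001, 0.001, -1.0]]
force: [-0.2, 0.6, -0.5]
gripper_width: 26.4
gripper_force: 39.5
```

```bash
cat >> h.py <<'E'
def held():
    im=arm.get_image("wrist"); s=arm.observe(); t=np.array(s["tcp_pos"]); R=np.array(s["tcp_rot"])
    print(t.round(1),"w",round(s["gripper_width"],1),"f",round(s["gripper_force"],1),s["force"].round(1) if hasattr(s["force"],'round') else s["force"],"ang",np.degrees(np.arctan2(R[1,1],R[0,1])).round(2),"case xy",((t-C)@xa).round(1),((t-C)@ya).round(1))
    q=im["pixels"][240:400,262:368].astype(int); m=((q.max(2)-q.min(2)<25)&(q.max(2)>190)).astype(np.uint8)
    cs=cv2.findContours(m,0,1)[0]
    if cs: print("white",cv2.minAreaRect(max(cs,key=cv2.contourArea)))
    return im
E
python3 -c "
from h import *
held()"
```

```text
[479.5 227.3  21.8] w 26.6 f 39.5 [ 0.4  0.6 -0.5] ang -77.22 case xy -31.9 49.9
white ((53.0, 80.5), (65.0, 72.0), 90.0)
```

Request:
jog_arm:
  plan:
    - {"dx": 0, "dy": 0, "dz": -8, "wx": 0, "wy": 0, "wz": 0}
    - {"dx": 0, "dy": 0, "dz": -14, "wx": 0, "wy": 0, "wz": 0}
    - {"dx": 0, "dy": 0, "dz": -18, "wx": 0, "wy": 0, "wz": 0}
    - {"dx": 0, "dy": 0, "dz": -20, "wx": 0, "wy": 0, "wz": 0}
    - {"dx": 0, "dy": 0, "dz": -22, "wx": 0, "wy": 0, "wz": 0}
    - {"dx": 0, "dy": 0, "dz": -23, "wx": 0, "wy": 0, "wz": 0}
    - {"dx": 0, "dy": 0, "dz": -23, "wx": 0, "wy": 0, "wz": 0}
    - {"dx": 0, "dy": 0, "dz": -23, "wx": 0, "wy": 0, "wz": 0}

```text
clock: 33.2
tcp_pos: [479.1, 227.6, -1.7]
tcp_rot: [[0.975, 0.222, 0.001], [0.222, -0.975, -0.0], [0.001, 0.0, -1.0]]
force: [-1.7, -0.3, 5.4]
gripper_width: 26.5
gripper_force: 40.1
```

Request:
jog_arm:
  plan:
    - {"dx": 0, "dy": 0, "dz": 0, "wx": 0, "wy": 0, "wz": 0}
    - {"dx": 0, "dy": 0, "dz": 0, "wx": 0, "wy": 0, "wz": 0}
    - {"dx": 0, "dy": 0, "dz": 0, "wx": 0, "wy": 0, "wz": 0}
    - {"dx": 0, "dy": 0, "dz": 0, "wx": 0, "wy": 0, "wz": 0}
    - {"dx": 0, "dy": 0, "dz": 10, "wx": 0, "wy": 0, "wz": 0}
    - {"dx": 0, "dy": 0, "dz": 40, "wx": 0, "wy": 0, "wz": 0}
    - {"dx": 0, "dy": 0, "dz": 80, "wx": 0, "wy": 0, "wz": 0}
    - {"dx": -20, "dy": -20, "dz": 110, "wx": 0, "wy": 0, "wz": 0}
  gripper: 37

```text
clock: 34.2
tcp_pos: [460.8, 209.6, 110.3]
tcp_rot: [[0.975, 0.222, 0.004], [0.222, -0.975, 0.003], [0.005, -0.002, -1.0]]
force: [-0.1, 0.5, -1.0]
gripper_width: 37.0
gripper_force: 0.0
```

```bash
python3 - <<'E'
from h import *
im=look2(R=40,conf=.3,h=33)
for r in arm.boxes_of("wrist","glass_box"):
    q=at_z(im,r["xy"],31); print(round(r["confidence"],2),"case",((q-C)@xa).round(1),((q-C)@ya).round(1))
im=look2("top",R=12)
E
```

```text
tcp [457.6 204.9 112.4] ang -77.2 clock 34.25
no blob [636.6, 345.9]
0.69 box (494.1 167.4) size 54x48 wz 0.083 net [490. 161.] rel (36.5 -37.5)
0.58 box (477.2 227.4) size 43x29 wz 0.004 net [476. 228.] rel (19.6 22.5)
0.88 case 205.2 -50.5
0.69 case 30.3 50.8
0.58 case -32.1 51.2
tcp [459.6 207.4 108.8] ang -77.2 clock 34.4
0.70 box (490.1 168.5) size 40x30 wz -0.007 net [497. 168.] rel (30.5 -38.9)
0.70 box (433.5 -339.9) size 30x27 wz -0.332 net [ 434. -340.] rel (-26.1 -547.3)
0.61 box (428.8 -63.1) size 28x29 wz 0.021 net [431. -67.] rel (-30.9 -270.5)
0.43 box (416.5 -145.0) size 28x29 wz 0.361 net [ 421. -140.] rel (-43.2 -352.4)
```

Request:
jog_arm:
  plan:
    - {"dx": -5, "dy": -55, "dz": 0, "wx": 0, "wy": 0, "wz": 0}
    - {"dx": -10, "dy": -112, "dz": 0, "wx": 0, "wy": 0, "wz": 0}
    - {"dx": -15, "dy": -170, "dz": 0, "wx": 0, "wy": 0, "wz": 0}
    - {"dx": -15, "dy": -228, "dz": 0, "wx": 0, "wy": 0, "wz": -0.06}
    - {"dx": -15, "dy": -286, "dz": 0, "wx": 0, "wy": 0, "wz": -0.12}
    - {"dx": -15, "dy": -344, "dz": 0, "wx": 0, "wy": 0, "wz": -0.18}
    - {"dx": -15, "dy": -402, "dz": 0, "wx": 0, "wy": 0, "wz": -0.25}
    - {"dx": -20, "dy": -460, "dz": 0, "wx": 0, "wy": 0, "wz": -0.318}
  gripper: 50

```text
clock: 35.45
tcp_pos: [440.0, -254.1, 107.1]
tcp_rot: [[0.995, -0.096, 0.001], [-0.096, -0.995, 0.001], [0.001, -0.001, -1.0]]
force: [1.2, -0.1, -0.4]
gripper_width: 50.1
gripper_force: 0.0
```

Request:
jog_arm:
  plan:
    - {"dx": -3, "dy": -50, "dz": 0, "wx": 0, "wy": 0, "wz": 0}
    - {"dx": -5, "dy": -88, "dz": -10, "wx": 0, "wy": 0, "wz": 0}
    - {"dx": -5, "dy": -88, "dz": -30, "wx": 0, "wy": 0, "wz": 0}
    - {"dx": -5, "dy": -88, "dz": -50, "wx": 0, "wy": 0, "wz": 0}
    - {"dx": -5, "dy": -88, "dz": -60, "wx": 0, "wy": 0, "wz": 0}
    - {"dx": -5, "dy": -88, "dz": -60, "wx": 0, "wy": 0, "wz": 0}
    - {"dx": -5, "dy": -88, "dz": -60, "wx": 0, "wy": 0, "wz": 0}
    - {"dx": -5, "dy": -88, "dz": -60, "wx": 0, "wy": 0, "wz": 0}

```text
clock: 36.45
tcp_pos: [434.7, -340.7, 48.6]
tcp_rot: [[0.996, -0.094, 0.001], [-0.094, -0.996, -0.001], [0.001, 0.001, -1.0]]
force: [0.2, 0.2, 0.2]
gripper_width: 50.0
gripper_force: 0.0
```

```bash
python3 - <<'E'
from h import *
look2(R=55,conf=.3)
E
```

```text
tcp [ 434.6 -340.7   48.6] ang -95.4 clock 36.5
0.97 box (411.0 -158.1) size 7x16 wz -0.214 net [ 417. -158.] rel (-23.6 182.6)
0.92 box (433.7 -340.0) size 29x29 wz 0.013 net [ 435. -342.] rel (-0.9 0.7)
```

Request:
jog_arm:
  plan:
    - {"dx": -0.9, "dy": 0.7, "dz": -25, "wx": 0, "wy": 0, "wz": 0.013}
    - {"dx": -0.9, "dy": 0.7, "dz": -50, "wx": 0, "wy": 0, "wz": 0.013}
    - {"dx": -0.9, "dy": 0.7, "dz": -63, "wx": 0, "wy": 0, "wz": 0.013}
    - {"dx": -0.9, "dy": 0.7, "dz": -69, "wx": 0, "wy": 0, "wz": 0.013}
    - {"dx": -0.9, "dy": 0.7, "dz": -72, "wx": 0, "wy": 0, "wz": 0.013}
    - {"dx": -0.9, "dy": 0.7, "dz": -72, "wx": 0, "wy": 0, "wz": 0.013}
    - {"dx": -0.9, "dy": 0.7, "dz": -72, "wx": 0, "wy": 0, "wz": 0.013}
    - {"dx": -0.9, "dy": 0.7, "dz": -72, "wx": 0, "wy": 0, "wz": 0.013}

```text
clock: 37.55
tcp_pos: [433.5, -340.0, -23.6]
tcp_rot: [[0.997, -0.081, 0.001], [-0.081, -0.997, -0.001], [0.001, 0.001, -1.0]]
force: [-0.1, -0.1, 0.1]
gripper_width: 49.8
gripper_force: 0.0
```

Request:
jog_arm:
  plan:
    - {"dx": 0, "dy": 0, "dz": 0, "wx": 0, "wy": 0, "wz": 0}
    - {"dx": 0, "dy": 0, "dz": 0, "wx": 0, "wy": 0, "wz": 0}
    - {"dx": 0, "dy": 0, "dz": 0, "wx": 0, "wy": 0, "wz": 0}
    - {"dx": 0, "dy": 0, "dz": 0, "wx": 0, "wy": 0, "wz": 0}
    - {"dx": 0, "dy": 0, "dz": 0, "wx": 0, "wy": 0, "wz": 0}
    - {"dx": 0, "dy": 0, "dz": 10, "wx": 0, "wy": 0, "wz": 0}
    - {"dx": 0, "dy": 0, "dz": 50, "wx": 0, "wy": 0, "wz": 0}
    - {"dx": 0, "dy": 20, "dz": 100, "wx": 0, "wy": 0, "wz": 0}
  gripper: 15

```text
clock: 38.55
tcp_pos: [432.2, -321.0, 76.5]
tcp_rot: [[0.996, -0.084, -0.001], [-0.084, -0.996, -0.001], [-0.001, 0.001, -1.0]]
force: [0.1, 0.3, -0.9]
gripper_width: 26.2
gripper_force: 39.6
```

Request:
jog_arm:
  plan:
    - {"dx": 2, "dy": 40, "dz": 10, "wx": 0, "wy": 0, "wz": 0.05}
    - {"dx": 5, "dy": 95, "dz": 20, "wx": 0, "wy": 0, "wz": 0.1}
    - {"dx": 8, "dy": 150, "dz": 20, "wx": 0, "wy": 0, "wz": 0.2}
    - {"dx": 10, "dy": 205, "dz": 20, "wx": 0, "wy": 0, "wz": 0.305}
    - {"dx": 12, "dy": 260, "dz": 20, "wx": 0, "wy": 0, "wz": 0.305}
    - {"dx": 14, "dy": 315, "dz": 20, "wx": 0, "wy": 0, "wz": 0.305}
    - {"dx": 18, "dy": 370, "dz": 20, "wx": 0, "wy": 0, "wz": 0.305}
    - {"dx": 23, "dy": 425, "dz": 20, "wx": 0, "wy": 0, "wz": 0.305}

```text
clock: 39.55
tcp_pos: [456.2, 106.9, 96.4]
tcp_rot: [[0.975, 0.222, 0.001], [0.222, -0.975, -0.001], [0.001, 0.001, -1.0]]
force: [1.5, -0.0, -0.8]
gripper_width: 26.8
gripper_force: 39.6
```

Request:
jog_arm:
  plan:
    - {"dx": 0, "dy": 40, "dz": 0, "wx": 0, "wy": 0, "wz": 0}
    - {"dx": 0, "dy": 52, "dz": 0, "wx": 0, "wy": 0, "wz": 0}
    - {"dx": 0, "dy": 52, "dz": 0, "wx": 0, "wy": 0, "wz": 0}
    - {"dx": 0, "dy": 52, "dz": -30, "wx": 0, "wy": 0, "wz": 0}
    - {"dx": 0, "dy": 52, "dz": -60, "wx": 0, "wy": 0, "wz": 0}
    - {"dx": 0, "dy": 52, "dz": -75, "wx": 0, "wy": 0, "wz": 0}
    - {"dx": 0, "dy": 52, "dz": -75, "wx": 0, "wy": 0, "wz": 0}
    - {"dx": 0, "dy": 52, "dz": -75, "wx": 0, "wy": 0, "wz": 0}

```text
clock: 40.55
tcp_pos: [456.6, 156.0, 21.5]
tcp_rot: [[0.976, 0.22, 0.001], [0.22, -0.976, -0.001], [0.001, 0.001, -1.0]]
force: [-0.8, 0.1, -0.7]
gripper_width: 26.7
gripper_force: 39.6
```

```bash
python3 -c "
from h import *
held()"
```

```text
[456.8 156.4  21.7] w 26.7 f 39.6 [-0.   0.4  0.2] ang -77.28 case xy 32.2 12.0
white ((53.0, 102.5), (113.0, 74.0), 90.0)
```

Request:
jog_arm:
  plan:
    - {"dx": 0, "dy": 0, "dz": -8, "wx": 0, "wy": 0, "wz": 0}
    - {"dx": 0, "dy": 0, "dz": -14, "wx": 0, "wy": 0, "wz": 0}
    - {"dx": 0, "dy": 0, "dz": -18, "wx": 0, "wy": 0, "wz": 0}
    - {"dx": 0, "dy": 0, "dz": -20, "wx": 0, "wy": 0, "wz": 0}
    - {"dx": 0, "dy": 0, "dz": -22, "wx": 0, "wy": 0, "wz": 0}
    - {"dx": 0, "dy": 0, "dz": -23, "wx": 0, "wy": 0, "wz": 0}
    - {"dx": 0, "dy": 0, "dz": -23, "wx": 0, "wy": 0, "wz": 0}
    - {"dx": 0, "dy": 0, "dz": -23, "wx": 0, "wy": 0, "wz": 0}

```text
clock: 41.6
tcp_pos: [456.2, 157.3, -1.7]
tcp_rot: [[0.975, 0.222, 0.001], [0.222, -0.975, -0.0], [0.001, 0.0, -1.0]]
force: [-2.0, -0.2, 6.0]
gripper_width: 26.8
gripper_force: 40.2
```

Request:
jog_arm:
  plan:
    - {"dx": 0, "dy": 0, "dz": 0, "wx": 0, "wy": 0, "wz": 0}
    - {"dx": 0, "dy": 0, "dz": 0, "wx": 0, "wy": 0, "wz": 0}
    - {"dx": 0, "dy": 0, "dz": 0, "wx": 0, "wy": 0, "wz": 0}
    - {"dx": 0, "dy": 0, "dz": 0, "wx": 0, "wy": 0, "wz": 0}
    - {"dx": 0, "dy": 0, "dz": 10, "wx": 0, "wy": 0, "wz": 0}
    - {"dx": 0, "dy": 0, "dz": 40, "wx": 0, "wy": 0, "wz": 0}
    - {"dx": 0, "dy": 0, "dz": 80, "wx": 0, "wy": 0, "wz": 0}
    - {"dx": -5, "dy": -20, "dz": 110, "wx": 0, "wy": 0, "wz": 0}
  gripper: 37

```text
clock: 42.6
tcp_pos: [452.0, 138.9, 110.3]
tcp_rot: [[0.975, 0.224, 0.003], [0.224, -0.975, 0.002], [0.003, -0.001, -1.0]]
force: [-0.3, 0.1, 0.0]
gripper_width: 37.2
gripper_force: 0.0
```

```bash
python3 - <<'E'
from h import *
im=look2(R=40,conf=.3,h=33)
for r in arm.boxes_of("wrist","glass_box"):
    q=at_z(im,r["xy"],31); print(round(r["confidence"],2),"case",((q-C)@xa).round(1),((q-C)@ya).round(1))
im=look2("top",R=12)
E
```

```text
tcp [451.8 134.1 112.4] ang -77.3 clock 42.65
0.92 box (491.2 165.1) size 42x29 wz 0.004 net [491. 167.] rel (39.4 31.0)
0.87 box (459.2 158.2) size 52x29 wz -0.012 net [453. 157.] rel (7.4 24.0)
0.74 box (439.1 -42.0) size 29x32 wz 0.007 net [430. -63.] rel (-12.7 -176.1)
0.72 box (475.6 232.3) size 42x41 wz 0.005 net [475. 234.] rel (23.8 98.2)
0.92 case 31.2 50.2
0.87 case 31.9 14.4
0.74 case 222.7 -50.0
0.72 case -31.6 49.9
tcp [451.7 137.  108.7] ang -77.3 clock 42.8
0.70 box (416.5 -145.0) size 28x28 wz 0.366 net [ 419. -142.] rel (-35.2 -281.9)
0.51 box (428.8 -63.1) size 28x29 wz 0.022 net [429. -66.] rel (-22.9 -200.1)
```

Three boxes are on the ledges. For the two near boxes I'll tilt the fingers 0.1 rad towards the robot, in the pads' plane, so joint 6 keeps its range.

Request:
jog_arm:
  plan:
    - {"dx": -5, "dy": -50, "dz": 0, "wx": 0, "wy": 0, "wz": 0}
    - {"dx": -10, "dy": -105, "dz": 0, "wx": -0.01, "wy": 0.04, "wz": 0}
    - {"dx": -20, "dy": -160, "dz": 0, "wx": -0.021, "wy": 0.098, "wz": -0.012}
    - {"dx": -25.7, "dy": -200.5, "dz": -10, "wx": -0.021, "wy": 0.098, "wz": -0.012}
    - {"dx": -25.7, "dy": -200.5, "dz": -35, "wx": -0.021, "wy": 0.098, "wz": -0.012}
    - {"dx": -25.7, "dy": -200.5, "dz": -58, "wx": -0.021, "wy": 0.098, "wz": -0.012}
    - {"dx": -25.7, "dy": -200.5, "dz": -58, "wx": -0.021, "wy": 0.098, "wz": -0.012}
    - {"dx": -25.7, "dy": -200.5, "dz": -58, "wx": -0.021, "wy": 0.098, "wz": -0.012}
  gripper: 50

```text
clock: 43.85
tcp_pos: [425.7, -62.6, 50.0]
tcp_rot: [[0.973, 0.211, -0.098], [0.21, -0.977, -0.021], [-0.1, -0.0, -0.995]]
force: [-0.2, 0.4, -0.5]
gripper_width: 49.8
gripper_force: 0.0
```

```bash
python3 - <<'E'
from h import *
look2(R=55,conf=.3); s=arm.observe(); print(np.round(s["joint_positions"],2),np.round(s["tcp_rot"],3))
E
```

```text
tcp [425.9 -62.8  50.3] ang -77.8 clock 43.9
0.77 box (430.1 -63.0) size 32x29 wz -0.020 net [430. -65.] rel (4.2 -0.2)
0.58 box (417.9 -144.8) size 34x29 wz 0.364 net [ 418. -146.] rel (-8.1 -82.1)
[ 0.28  0.8  -0.42  2.16  0.78  0.45 -2.14] [[ 0.973  0.21  -0.097]
 [ 0.209 -0.978 -0.021]
 [-0.099 -0.    -0.995]]
```

Request:
jog_arm:
  plan:
    - {"dx": 0.5, "dy": -0.5, "dz": -25, "wx": 0, "wy": 0, "wz": -0.015}
    - {"dx": 0.5, "dy": -0.5, "dz": -50, "wx": 0, "wy": 0, "wz": -0.015}
    - {"dx": 0.5, "dy": -0.5, "dz": -63, "wx": 0, "wy": 0, "wz": -0.015}
    - {"dx": 0.5, "dy": -0.5, "dz": -69, "wx": 0, "wy": 0, "wz": -0.015}
    - {"dx": 0.5, "dy": -0.5, "dz": -72.5, "wx": 0, "wy": 0, "wz": -0.015}
    - {"dx": 0.5, "dy": -0.5, "dz": -72.5, "wx": 0, "wy": 0, "wz": -0.015}
    - {"dx": 0.5, "dy": -0.5, "dz": -72.5, "wx": 0, "wy": 0, "wz": -0.015}
    - {"dx": 0.5, "dy": -0.5, "dz": -72.5, "wx": 0, "wy": 0, "wz": -0.015}

```text
clock: 44.95
tcp_pos: [426.3, -63.8, -22.2]
tcp_rot: [[0.976, 0.195, -0.097], [0.194, -0.981, -0.019], [-0.099, -0.0, -0.995]]
force: [0.3, -0.3, 0.1]
gripper_width: 50.5
gripper_force: 0.0
```

Request:
jog_arm:
  plan:
    - {"dx": 0, "dy": 0, "dz": 0, "wx": 0, "wy": 0, "wz": 0}
    - {"dx": 0, "dy": 0, "dz": 0, "wx": 0, "wy": 0, "wz": 0}
    - {"dx": 0, "dy": 0, "dz": 0, "wx": 0, "wy": 0, "wz": 0}
    - {"dx": 0, "dy": 0, "dz": 0, "wx": 0, "wy": 0, "wz": 0}
    - {"dx": 0, "dy": 0, "dz": 0, "wx": 0, "wy": 0, "wz": 0}
    - {"dx": 0, "dy": 0, "dz": 10, "wx": 0, "wy": 0, "wz": 0}
    - {"dx": 0, "dy": 0, "dz": 50, "wx": 0, "wy": 0, "wz": 0}
    - {"dx": 0, "dy": 20, "dz": 100, "wx": 0, "wy": 0, "wz": 0}
  gripper: 15

```text
clock: 45.95
tcp_pos: [424.9, -45.3, 78.4]
tcp_rot: [[0.976, 0.192, -0.101], [0.191, -0.981, -0.02], [-0.103, 0.001, -0.995]]
force: [0.8, -0.5, -0.4]
gripper_width: 26.4
gripper_force: 39.6
```

Request:
jog_arm:
  plan:
    - {"dx": 0, "dy": 30, "dz": 15, "wx": 0, "wy": 0, "wz": 0}
    - {"dx": 2, "dy": 80, "dz": 18, "wx": 0, "wy": 0, "wz": 0.028}
    - {"dx": 4, "dy": 130, "dz": 18, "wx": 0, "wy": 0, "wz": 0.028}
    - {"dx": 8, "dy": 180, "dz": 18, "wx": 0, "wy": 0, "wz": 0.028}
    - {"dx": 11, "dy": 225, "dz": 18, "wx": 0, "wy": 0, "wz": 0.028}
    - {"dx": 13.3, "dy": 261.7, "dz": 18, "wx": 0, "wy": 0, "wz": 0.028}
    - {"dx": 13.3, "dy": 261.7, "dz": 0, "wx": 0, "wy": 0, "wz": 0.028}
    - {"dx": 13.3, "dy": 261.7, "dz": -25, "wx": 0, "wy": 0, "wz": 0.028}

```text
clock: 46.95
tcp_pos: [439.5, 218.5, 52.8]
tcp_rot: [[0.97, 0.223, -0.096], [0.222, -0.975, -0.021], [-0.099, -0.001, -0.995]]
force: [-0.5, -0.7, -0.7]
gripper_width: 26.8
gripper_force: 39.6
```

Request:
jog_arm:
  plan:
    - {"dx": 0, "dy": 0, "dz": -15, "wx": 0, "wy": 0, "wz": 0}
    - {"dx": 0, "dy": 0, "dz": -30, "wx": 0, "wy": 0, "wz": 0}
    - {"dx": 0, "dy": 0, "dz": -30, "wx": 0, "wy": 0, "wz": 0}
    - {"dx": 0, "dy": 0, "dz": -30, "wx": 0, "wy": 0, "wz": 0}
    - {"dx": 0, "dy": 0, "dz": -30, "wx": 0, "wy": 0, "wz": 0}
    - {"dx": 0, "dy": 0, "dz": -30, "wx": 0, "wy": 0, "wz": 0}
    - {"dx": 0, "dy": 0, "dz": -30, "wx": 0, "wy": 0, "wz": 0}
    - {"dx": 0, "dy": 0, "dz": -30, "wx": 0, "wy": 0, "wz": 0}

```text
clock: 47.95
tcp_pos: [439.4, 217.9, 22.6]
tcp_rot: [[0.97, 0.223, -0.097], [0.221, -0.975, -0.022], [-0.1, -0.0, -0.995]]
force: [-0.4, 1.0, -1.0]
gripper_width: 26.3
gripper_force: 39.6
```

```bash
python3 -c "
from h import *
held(); print(np.round(arm.observe()['tcp_rot'],3))"
```

```text
[439.4 217.9  22.5] w 26.3 f 39.6 [-0.4  0.5 -0.3] ang -77.14 case xy -31.7 8.7
white ((53.5, 78.0), (62.0, 73.0), 90.0)
[[ 0.97   0.223 -0.097]
 [ 0.222 -0.975 -0.022]
 [-0.1   -0.    -0.995]]
```

Request:
jog_arm:
  plan:
    - {"dx": 0, "dy": 0, "dz": -8, "wx": 0, "wy": 0, "wz": 0}
    - {"dx": 0, "dy": 0, "dz": -14, "wx": 0, "wy": 0, "wz": 0}
    - {"dx": 0, "dy": 0, "dz": -18, "wx": 0, "wy": 0, "wz": 0}
    - {"dx": 0, "dy": 0, "dz": -20, "wx": 0, "wy": 0, "wz": 0}
    - {"dx": 0, "dy": 0, "dz": -22, "wx": 0, "wy": 0, "wz": 0}
    - {"dx": 0, "dy": 0, "dz": -23, "wx": 0, "wy": 0, "wz": 0}
    - {"dx": 0, "dy": 0, "dz": -23, "wx": 0, "wy": 0, "wz": 0}
    - {"dx": 0, "dy": 0, "dz": -23, "wx": 0, "wy": 0, "wz": 0}

```text
clock: 49.0
tcp_pos: [439.4, 217.9, -0.2]
tcp_rot: [[0.97, 0.223, -0.097], [0.222, -0.975, -0.022], [-0.099, -0.0, -0.995]]
force: [-0.8, -0.2, 5.6]
gripper_width: 26.4
gripper_force: 40.2
```

Request:
jog_arm:
  plan:
    - {"dx": 0, "dy": 0, "dz": 0, "wx": 0, "wy": 0, "wz": 0}
    - {"dx": 0, "dy": 0, "dz": 0, "wx": 0, "wy": 0, "wz": 0}
    - {"dx": 0, "dy": 0, "dz": 0, "wx": 0, "wy": 0, "wz": 0}
    - {"dx": 0, "dy": 0, "dz": 0, "wx": 0, "wy": 0, "wz": 0}
    - {"dx": 1, "dy": 0, "dz": 10, "wx": 0, "wy": 0, "wz": 0}
    - {"dx": 4, "dy": 1, "dz": 40, "wx": 0, "wy": 0, "wz": 0}
    - {"dx": 8, "dy": 2, "dz": 80, "wx": 0, "wy": 0, "wz": 0}
    - {"dx": 0, "dy": -30, "dz": 110, "wx": 0, "wy": 0, "wz": 0}
  gripper: 37

```text
clock: 50.0
tcp_pos: [440.8, 191.1, 111.8]
tcp_rot: [[0.97, 0.225, -0.094], [0.225, -0.974, -0.017], [-0.095, -0.004, -0.995]]
force: [0.7, -0.3, 0.1]
gripper_width: 37.1
gripper_force: 0.0
```

```bash
python3 - <<'E'
from h import *
im=look2(R=40,conf=.3,h=33)
for r in arm.boxes_of("wrist","glass_box"):
    q=at_z(im,r["xy"],31); print(round(r["confidence"],2),"case",((q-C)@xa).round(1),((q-C)@ya).round(1))
im=look2("top",R=12)
E
```

```text
tcp [439.7 183.4 113.7] ang -77.3 clock 50.05
0.92 box (459.9 151.9) size 52x42 wz 0.009 net [451. 152.] rel (20.3 -31.5)
0.90 box (492.7 165.5) size 40x29 wz 0.007 net [492. 162.] rel (53.0 -17.9)
0.79 box (477.6 227.3) size 42x29 wz 0.006 net [475. 229.] rel (37.9 43.9)
0.64 box (444.0 225.5) size 52x42 wz 0.008 net [436. 220.] rel (4.3 42.2)
0.92 case 31.7 14.0
0.9 case 31.2 52.3
0.79 case -31.9 50.2
0.64 case -31.9 14.5
tcp [439.8 187.6 110.3] ang -77.2 clock 50.2
0.68 box (416.0 -144.7) size 28x27 wz 0.242 net [ 417. -133.] rel (-23.9 -332.3)
0.67 box (456.5 156.1) size 26x38 wz -0.451 net [461. 151.] rel (16.6 -31.5)
0.43 box (496.2 170.1) size 30x30 wz -0.204 net [492. 170.] rel (56.3 -17.5)
```

Request:
jog_arm:
  plan:
    - {"dx": 0, "dy": -50, "dz": 0, "wx": 0, "wy": 0, "wz": 0}
    - {"dx": 0, "dy": -105, "dz": 0, "wx": 0, "wy": 0, "wz": 0.05}
    - {"dx": 0, "dy": -160, "dz": 0, "wx": 0, "wy": 0, "wz": 0.12}
    - {"dx": -5, "dy": -215, "dz": 0, "wx": 0, "wy": 0, "wz": 0.2}
    - {"dx": -15, "dy": -270, "dz": 0, "wx": 0, "wy": 0, "wz": 0.28}
    - {"dx": -25.9, "dy": -325, "dz": 0, "wx": 0, "wy": 0, "wz": 0.358}
    - {"dx": -25.9, "dy": -334.7, "dz": -30, "wx": 0, "wy": 0, "wz": 0.358}
    - {"dx": -25.9, "dy": -334.7, "dz": -55, "wx": 0, "wy": 0, "wz": 0.358}
  gripper: 50

```text
clock: 51.25
tcp_pos: [413.5, -147.7, 53.0]
tcp_rot: [[0.832, 0.548, -0.084], [0.545, -0.837, -0.054], [-0.1, -0.001, -0.995]]
force: [1.2, -0.4, -0.9]
gripper_width: 49.7
gripper_force: 0.0
```

Request:
jog_arm:
  plan:
    - {"dx": 0, "dy": 0, "dz": -5, "wx": 0, "wy": 0, "wz": 0}
    - {"dx": 0, "dy": 0, "dz": -5, "wx": 0, "wy": 0, "wz": 0}
    - {"dx": 0, "dy": 0, "dz": -5, "wx": 0, "wy": 0, "wz": 0}
    - {"dx": 0, "dy": 0, "dz": -5, "wx": 0, "wy": 0, "wz": 0}
    - {"dx": 0, "dy": 0, "dz": -5, "wx": 0, "wy": 0, "wz": 0}
    - {"dx": 0, "dy": 0, "dz": -5, "wx": 0, "wy": 0, "wz": 0}
    - {"dx": 0, "dy": 0, "dz": -5, "wx": 0, "wy": 0, "wz": 0}
    - {"dx": 0, "dy": 0, "dz": -5, "wx": 0, "wy": 0, "wz": 0}

```text
clock: 52.25
tcp_pos: [413.5, -146.8, 49.5]
tcp_rot: [[0.831, 0.55, -0.083], [0.547, -0.835, -0.055], [-0.1, -0.0, -0.995]]
force: [-0.7, 0.2, 0.1]
gripper_width: 49.9
gripper_force: 0.0
```

```bash
python3 - <<'E'
from h import *
look2(R=55,conf=.3); s=arm.observe(); print(np.round(s["joint_positions"],2),np.round(s["tcp_rot"],3))
E
```

```text
tcp [ 413.4 -146.8   49.5] ang -56.6 clock 52.3
0.79 box (417.2 -145.1) size 31x29 wz 0.002 net [ 418. -145.] rel (3.8 1.7)
[ 0.48  0.82 -0.5   2.16  0.97  0.52 -1.79] [[ 0.831  0.55  -0.083]
 [ 0.547 -0.835 -0.055]
 [-0.1   -0.    -0.995]]
```

Request:
jog_arm:
  plan:
    - {"dx": 1, "dy": 0, "dz": -25, "wx": 0, "wy": 0, "wz": 0}
    - {"dx": 1, "dy": 0, "dz": -50, "wx": 0, "wy": 0, "wz": 0}
    - {"dx": 1, "dy": 0, "dz": -62, "wx": 0, "wy": 0, "wz": 0}
    - {"dx": 1, "dy": 0, "dz": -68, "wx": 0, "wy": 0, "wz": 0}
    - {"dx": 1, "dy": 0, "dz": -71.8, "wx": 0, "wy": 0, "wz": 0}
    - {"dx": 1, "dy": 0, "dz": -71.8, "wx": 0, "wy": 0, "wz": 0}
    - {"dx": 1, "dy": 0, "dz": -71.8, "wx": 0, "wy": 0, "wz": 0}
    - {"dx": 1, "dy": 0, "dz": -71.8, "wx": 0, "wy": 0, "wz": 0}

```text
clock: 53.35
tcp_pos: [414.6, -146.9, -22.0]
tcp_rot: [[0.831, 0.55, -0.083], [0.547, -0.835, -0.055], [-0.099, 0.0, -0.995]]
force: [-0.1, -0.1, -0.6]
gripper_width: 50.0
gripper_force: 0.0
```

Request:
jog_arm:
  plan:
    - {"dx": 0, "dy": 0, "dz": 0, "wx": 0, "wy": 0, "wz": 0}
    - {"dx": 0, "dy": 0, "dz": 0, "wx": 0, "wy": 0, "wz": 0}
    - {"dx": 0, "dy": 0, "dz": 0, "wx": 0, "wy": 0, "wz": 0}
    - {"dx": 0, "dy": 0, "dz": 0, "wx": 0, "wy": 0, "wz": 0}
    - {"dx": 0, "dy": 0, "dz": 0, "wx": 0, "wy": 0, "wz": 0}
    - {"dx": 0, "dy": 0, "dz": 10, "wx": 0, "wy": 0, "wz": 0}
    - {"dx": 5, "dy": 0, "dz": 50, "wx": 0, "wy": 0, "wz": 0}
    - {"dx": 10, "dy": 20, "dz": 100, "wx": 0, "wy": 0, "wz": 0}
  gripper: 15

```text
clock: 54.35
tcp_pos: [423.4, -128.0, 78.1]
tcp_rot: [[0.832, 0.547, -0.087], [0.545, -0.837, -0.055], [-0.103, -0.001, -0.995]]
force: [1.0, -0.2, -1.0]
gripper_width: 26.4
gripper_force: 39.6
```

Request:
jog_arm:
  plan:
    - {"dx": 3, "dy": 30, "dz": 15, "wx": 0, "wy": 0, "wz": -0.05}
    - {"dx": 5, "dy": 85, "dz": 18, "wx": 0, "wy": 0, "wz": -0.15}
    - {"dx": 5, "dy": 140, "dz": 18, "wx": 0, "wy": 0, "wz": -0.25}
    - {"dx": 2, "dy": 195, "dz": 18, "wx": 0, "wy": 0, "wz": -0.36}
    - {"dx": -4, "dy": 245, "dz": 18, "wx": 0, "wy": 0, "wz": -0.36}
    - {"dx": -7.7, "dy": 274.3, "dz": 18, "wx": 0, "wy": 0, "wz": -0.36}
    - {"dx": -7.7, "dy": 274.3, "dz": 0, "wx": 0, "wy": 0, "wz": -0.36}
    - {"dx": -7.7, "dy": 274.3, "dz": -25, "wx": 0, "wy": 0, "wz": -0.36}

```text
clock: 55.35
tcp_pos: [417.0, 148.2, 52.4]
tcp_rot: [[0.97, 0.222, -0.096], [0.221, -0.975, -0.021], [-0.098, -0.0, -0.995]]
force: [-0.2, 0.0, -0.2]
gripper_width: 26.2
gripper_force: 39.6
```

Request:
jog_arm:
  plan:
    - {"dx": 0, "dy": 0, "dz": -15, "wx": 0, "wy": 0, "wz": 0}
    - {"dx": 0, "dy": 0, "dz": -30, "wx": 0, "wy": 0, "wz": 0}
    - {"dx": 0, "dy": 0, "dz": -30, "wx": 0, "wy": 0, "wz": 0}
    - {"dx": 0, "dy": 0, "dz": -30, "wx": 0, "wy": 0, "wz": 0}
    - {"dx": 0, "dy": 0, "dz": -30, "wx": 0, "wy": 0, "wz": 0}
    - {"dx": 0, "dy": 0, "dz": -30, "wx": 0, "wy": 0, "wz": 0}
    - {"dx": 0, "dy": 0, "dz": -30, "wx": 0, "wy": 0, "wz": 0}
    - {"dx": 0, "dy": 0, "dz": -30, "wx": 0, "wy": 0, "wz": 0}

```text
clock: 56.35
tcp_pos: [416.8, 147.5, 22.8]
tcp_rot: [[0.971, 0.221, -0.097], [0.22, -0.975, -0.022], [-0.099, -0.0, -0.995]]
force: [0.4, -0.1, -0.4]
gripper_width: 26.5
gripper_force: 39.6
```

```bash
python3 -c "
from h import *
held(); print(np.round(arm.observe()['tcp_rot'],3))"
```

```text
[416.8 147.5  22.7] w 26.4 f 39.6 [-0.8  0.2 -1. ] ang -77.26 case xy 32.0 -28.9
white ((53.0, 79.5), (61.0, 72.0), 90.0)
[[ 0.971  0.221 -0.097]
 [ 0.22  -0.975 -0.022]
 [-0.1   -0.    -0.995]]
```

Request:
jog_arm:
  plan:
    - {"dx": 0, "dy": 0, "dz": -8, "wx": 0, "wy": 0, "wz": 0}
    - {"dx": 0, "dy": 0, "dz": -14, "wx": 0, "wy": 0, "wz": 0}
    - {"dx": 0, "dy": 0, "dz": -18, "wx": 0, "wy": 0, "wz": 0}
    - {"dx": 0, "dy": 0, "dz": -20, "wx": 0, "wy": 0, "wz": 0}
    - {"dx": 0, "dy": 0, "dz": -22, "wx": 0, "wy": 0, "wz": 0}
    - {"dx": 0, "dy": 0, "dz": -23, "wx": 0, "wy": 0, "wz": 0}
    - {"dx": 0, "dy": 0, "dz": -23, "wx": 0, "wy": 0, "wz": 0}
    - {"dx": 0, "dy": 0, "dz": -23, "wx": 0, "wy": 0, "wz": 0}

```text
clock: 57.4
tcp_pos: [416.8, 147.5, 0.1]
tcp_rot: [[0.971, 0.221, -0.097], [0.22, -0.975, -0.022], [-0.099, -0.0, -0.995]]
force: [-1.2, -0.1, 5.0]
gripper_width: 26.4
gripper_force: 40.2
```

Request:
jog_arm:
  plan:
    - {"dx": 0, "dy": 0, "dz": 0, "wx": 0, "wy": 0, "wz": 0}
    - {"dx": 0, "dy": 0, "dz": 0, "wx": 0, "wy": 0, "wz": 0}
    - {"dx": 0, "dy": 0, "dz": 0, "wx": 0, "wy": 0, "wz": 0}
    - {"dx": 0, "dy": 0, "dz": 0, "wx": 0, "wy": 0, "wz": 0}
    - {"dx": 1, "dy": 0, "dz": 10, "wx": 0, "wy": 0, "wz": 0}
    - {"dx": 4, "dy": 1, "dz": 40, "wx": 0, "wy": 0, "wz": 0}
    - {"dx": 8, "dy": 2, "dz": 80, "wx": 0, "wy": 0, "wz": 0}
    - {"dx": 10, "dy": 20, "dz": 140, "wx": 0, "wy": 0, "wz": 0}
  gripper: 37

```text
clock: 58.4
tcp_pos: [425.9, 165.4, 140.6]
tcp_rot: [[0.971, 0.218, -0.101], [0.217, -0.976, -0.024], [-0.103, 0.002, -0.995]]
force: [1.1, -0.2, 0.6]
gripper_width: 37.1
gripper_force: 0.0
```

Request:
jog_arm:
  plan:
    - {"dx": 5, "dy": 10, "dz": 30, "wx": 0.011, "wy": -0.049, "wz": 0}
    - {"dx": 10, "dy": 18, "dz": 60, "wx": 0.022, "wy": -0.098, "wz": 0}
    - {"dx": 10, "dy": 18, "dz": 60, "wx": 0.022, "wy": -0.098, "wz": 0}
    - {"dx": 10, "dy": 18, "dz": 60, "wx": 0.022, "wy": -0.098, "wz": 0}
    - {"dx": 10, "dy": 18, "dz": 60, "wx": 0.022, "wy": -0.098, "wz": 0}
    - {"dx": 10, "dy": 18, "dz": 60, "wx": 0.022, "wy": -0.098, "wz": 0}
    - {"dx": 10, "dy": 18, "dz": 60, "wx": 0.022, "wy": -0.098, "wz": 0}
    - {"dx": 10, "dy": 18, "dz": 60, "wx": 0.022, "wy": -0.098, "wz": 0}
  gripper: 80

```text
clock: 59.4
tcp_pos: [436.7, 185.4, 199.3]
tcp_rot: [[0.975, 0.221, 0.0], [0.221, -0.975, -0.0], [0.0, 0.0, -1.0]]
force: [-0.8, -0.1, -0.2]
gripper_width: 79.9
gripper_force: 0.0
```

```bash
python3 - <<'E'
from h import *
im=look2(R=30,conf=.3,h=33)
for r in arm.boxes_of("wrist","glass_box"):
    q=at_z(im,r["xy"],31); print(round(r["confidence"],2),"case",((q-C)@xa).round(1),((q-C)@ya).round(1))
for r in arm.boxes_of("wrist","latch_grip"): print(r["confidence"],r["xy"],at_z(im,r["xy"],78))
print(np.round(arm.observe()["tcp_rot"],3))
cv2.imwrite("pics/w9.png",im["pixels"])
for r in arm.boxes_of("top","glass_box"): print("top",round(r["confidence"],2),r["xy"])
E
```

```text
tcp [436.7 185.4 199.4] ang -77.3 clock 59.45
0.94 box (477.4 227.6) size 39x29 wz -0.013 net [479. 230.] rel (40.7 42.2)
0.86 box (460.5 153.0) size 50x41 wz 0.002 net [455. 154.] rel (23.8 -32.5)
0.78 box (494.9 164.5) size 47x49 wz 0.002 net [494. 161.] rel (58.2 -20.9)
0.60 box (425.5 145.8) size 53x38 wz 0.016 net [417. 148.] rel (-11.2 -39.6)
0.94 case -32.3 51.5
0.86 case 31.4 14.0
0.78 case 33.0 50.7
0.6 case 29.2 -21.3
0.71 [314.4, 61.1] [543.55050532 210.36503011  78.        ]
[[ 0.975  0.221  0.001]
 [ 0.221 -0.975  0.   ]
 [ 0.001  0.    -1.   ]]
top 0.68 [331.5, 300.7]
top 0.67 [207.0, 281.0]
top 0.43 [198.5, 267.4]
```

View pics/w9.png

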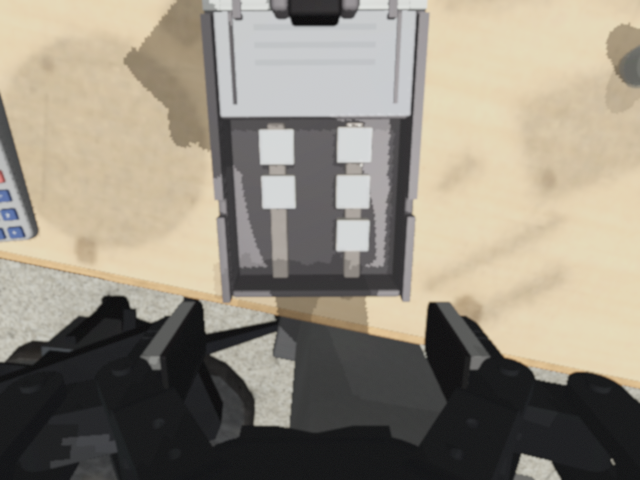

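All five boxes lie flat on the ledges: left at (277,147) and (278,191), right at (354,144), (353,191) and (352,235). The cover is still locked open. Back to the latch.

Request:
jog_arm:
  plan:
    - {"dx": 35, "dy": 8, "dz": -20, "wx": 0, "wy": 0, "wz": 0}
    - {"dx": 75, "dy": 17, "dz": -50, "wx": 0, "wy": 0, "wz": 0}
    - {"dx": 115, "dy": 26, "dz": -75, "wx": 0, "wy": 0, "wz": 0}
    - {"dx": 148.5, "dy": 33.3, "dz": -85, "wx": 0, "wy": 0, "wz": 0}
    - {"dx": 148.5, "dy": 33.3, "dz": -100, "wx": 0, "wy": 0, "wz": 0}
    - {"dx": 148.5, "dy": 33.3, "dz": -125, "wx": 0, "wy": 0, "wz": 0}
    - {"dx": 148.5, "dy": 33.3, "dz": -150, "wx": 0, "wy": 0, "wz": 0}
    - {"dx": 148.5, "dy": 33.3, "dz": -157, "wx": 0, "wy": 0, "wz": 0}
  gripper: 80

```text
clock: 60.65
tcp_pos: [583.2, 217.9, 41.0]
tcp_rot: [[0.975, 0.221, -0.003], [0.221, -0.975, -0.002], [-0.003, 0.001, -1.0]]
force: [0.6, 0.3, -0.3]
gripper_width: 80.0
gripper_force: 0.0
```

Request:
jog_arm:
  plan:
    - {"dx": 0, "dy": 0, "dz": 0, "wx": 0, "wy": 0, "wz": 0}
    - {"dx": 0, "dy": 0, "dz": 0, "wx": 0, "wy": 0, "wz": 0}
    - {"dx": 0, "dy": 0, "dz": 0, "wx": 0, "wy": 0, "wz": 0}
    - {"dx": 0, "dy": 0, "dz": 0, "wx": 0, "wy": 0, "wz": 0}
    - {"dx": 0, "dy": 0, "dz": 0, "wx": 0, "wy": 0, "wz": 0}
    - {"dx": 0, "dy": 0, "dz": 0, "wx": 0, "wy": 0, "wz": 0}
    - {"dx": 0, "dy": 0, "dz": 0, "wx": 0, "wy": 0, "wz": 0}
    - {"dx": 0, "dy": 0, "dz": 0, "wx": 0, "wy": 0, "wz": 0}
  gripper: 39.5

```text
clock: 61.65
tcp_pos: [585.9, 219.5, 44.2]
tcp_rot: [[0.975, 0.221, 0.003], [0.221, -0.975, 0.001], [0.003, -0.001, -1.0]]
force: [-1.5, -0.8, 6.2]
gripper_width: 39.3
gripper_force: 5.5
```

Request:
jog_arm:
  plan:
    - {"dx": -4, "dy": -0.9, "dz": 0, "wx": 0, "wy": 0, "wz": 0}
    - {"dx": -12, "dy": -2.7, "dz": 0, "wx": 0, "wy": 0, "wz": 0}
    - {"dx": -22, "dy": -5, "dz": 0, "wx": 0, "wy": 0, "wz": 0}
    - {"dx": -34, "dy": -7.8, "dz": 0, "wx": 0, "wy": 0, "wz": 0}
    - {"dx": -46, "dy": -10.5, "dz": 0, "wx": 0, "wy": 0, "wz": 0}
    - {"dx": -58, "dy": -13.3, "dz": 0, "wx": 0, "wy": 0, "wz": 0}
    - {"dx": -70, "dy": -16, "dz": 0, "wx": 0, "wy": 0, "wz": 0}
    - {"dx": -80, "dy": -18.3, "dz": 0, "wx": 0, "wy": 0, "wz": 0}

```text
clock: 62.65
tcp_pos: [506.8, 201.5, 44.1]
tcp_rot: [[0.975, 0.221, 0.005], [0.221, -0.975, 0.002], [0.005, -0.001, -1.0]]
force: [1.2, -0.4, 7.0]
gripper_width: 39.5
gripper_force: 5.5
```

Request:
jog_arm:
  plan:
    - {"dx": -12, "dy": -2.7, "dz": 0, "wx": 0, "wy": 0, "wz": 0}
    - {"dx": -24, "dy": -5.5, "dz": 0, "wx": 0, "wy": 0, "wz": 0}
    - {"dx": -36, "dy": -8.2, "dz": 0, "wx": 0, "wy": 0, "wz": 0}
    - {"dx": -48, "dy": -11, "dz": 0, "wx": 0, "wy": 0, "wz": 0}
    - {"dx": -56, "dy": -12.8, "dz": 0, "wx": 0, "wy": 0, "wz": 0}
    - {"dx": -61, "dy": -13.9, "dz": 0, "wx": 0, "wy": 0, "wz": 0}
    - {"dx": -63, "dy": -14.4, "dz": 0, "wx": 0, "wy": 0, "wz": 0}
    - {"dx": -64, "dy": -14.6, "dz": 0, "wx": 0, "wy": 0, "wz": 0}

```text
clock: 63.65
tcp_pos: [443.3, 187.0, 43.8]
tcp_rot: [[0.975, 0.221, 0.005], [0.221, -0.975, 0.002], [0.005, -0.001, -1.0]]
force: [3.6, 0.1, 6.5]
gripper_width: 39.7
gripper_force: 5.5
```

Request:
jog_arm:
  plan:
    - {"dx": -0.5, "dy": -0.1, "dz": 0, "wx": 0, "wy": 0, "wz": 0}
    - {"dx": -1, "dy": -0.2, "dz": 0, "wx": 0, "wy": 0, "wz": 0}
    - {"dx": -1.5, "dy": -0.3, "dz": 0, "wx": 0, "wy": 0, "wz": 0}
    - {"dx": -2, "dy": -0.5, "dz": 0, "wx": 0, "wy": 0, "wz": 0}
    - {"dx": -2, "dy": -0.5, "dz": 0, "wx": 0, "wy": 0, "wz": 0}
    - {"dx": -2, "dy": -0.5, "dz": 0, "wx": 0, "wy": 0, "wz": 0}
    - {"dx": -2, "dy": -0.5, "dz": 0, "wx": 0, "wy": 0, "wz": 0}
    - {"dx": -2, "dy": -0.5, "dz": 0, "wx": 0, "wy": 0, "wz": 0}

```text
clock: 64.65
tcp_pos: [443.2, 187.2, 43.8]
tcp_rot: [[0.975, 0.22, 0.008], [0.22, -0.976, 0.004], [0.008, -0.002, -1.0]]
force: [5.9, 1.0, 4.6]
gripper_width: 39.6
gripper_force: 5.5
```

At the shut stop (force rising, no movement). Release and rise.

Request:
jog_arm:
  plan:
    - {"dx": 0, "dy": 0, "dz": 0, "wx": 0, "wy": 0, "wz": 0}
    - {"dx": 0, "dy": 0, "dz": 0, "wx": 0, "wy": 0, "wz": 0}
    - {"dx": 0, "dy": 0, "dz": 0, "wx": 0, "wy": 0, "wz": 0}
    - {"dx": 0, "dy": 0, "dz": 0, "wx": 0, "wy": 0, "wz": 0}
    - {"dx": 0, "dy": 0, "dz": 10, "wx": 0, "wy": 0, "wz": 0}
    - {"dx": 0, "dy": 0, "dz": 40, "wx": 0, "wy": 0, "wz": 0}
    - {"dx": 0, "dy": 0, "dz": 90, "wx": 0, "wy": 0, "wz": 0}
    - {"dx": 0, "dy": 0, "dz": 140, "wx": 0, "wy": 0, "wz": 0}
  gripper: 80

```text
clock: 65.65
tcp_pos: [438.6, 185.0, 184.4]
tcp_rot: [[0.975, 0.221, -0.0], [0.221, -0.975, -0.0], [-0.0, 0.0, -1.0]]
force: [0.8, 0.5, -0.2]
gripper_width: 80.1
gripper_force: 0.0
```

Request:
jog_arm:
  plan:
    - {"dx": 0, "dy": -30, "dz": 45, "wx": 0, "wy": 0, "wz": 0}
    - {"dx": 0, "dy": -30, "dz": 45, "wx": 0, "wy": 0, "wz": 0}
    - {"dx": 0, "dy": -30, "dz": 45, "wx": 0, "wy": 0, "wz": 0}
    - {"dx": 0, "dy": -30, "dz": 45, "wx": 0, "wy": 0, "wz": 0}
    - {"dx": 0, "dy": -30, "dz": 45, "wx": 0, "wy": 0, "wz": 0}
    - {"dx": 0, "dy": -30, "dz": 45, "wx": 0, "wy": 0, "wz": 0}
    - {"dx": 0, "dy": -30, "dz": 45, "wx": 0, "wy": 0, "wz": 0}
    - {"dx": 0, "dy": -30, "dz": 45, "wx": 0, "wy": 0, "wz": 0}

```text
clock: 66.65
tcp_pos: [439.2, 155.4, 227.4]
tcp_rot: [[0.975, 0.221, 0.0], [0.221, -0.975, -0.0], [0.0, 0.0, -1.0]]
force: [-0.6, 0.2, -0.4]
gripper_width: 79.9
gripper_force: 0.0
```

```bash
python3 - <<'E'
from h import *
im=arm.get_image("wrist"); L=np.array([442.5,186,0])
cv2.imwrite("pics/w10.png",im["pixels"])
for l,z in(("latch_grip",78),("button_left",72),("button_right",72),("glass_box",31)):
  for r in arm.boxes_of("wrist",l):
    if r["confidence"]<.3: continue
    q=at_z(im,r["xy"],z); print(l,round(r["confidence"],2),np.round(r["xy"],0),"latch-rel",((q-L)@xa).round(1),((q-L)@ya).round(1))
# profile across the buttons at z 78: grey levels versus case x
print([(x,int(im["pixels"][tuple(np.round(proj(im,L+x*xa+[0,0,82])).astype(int)[::-1])].mean())) for x in range(-36,37,2)])
for r in arm.boxes_of("top","glass_box"): print("top",round(r["confidence"],2),r["xy"])
for l in("timer","green_bottle"): print(l,[(round(r["confidence"],2),r["xy"]) for r in arm.boxes_of("top",l)[:1]])
print(arm.observe()["tcp_pos"])
E
```

```text
latch_grip 0.59 [280. 190.] latch-rel 0.6 8.5
button_left 0.94 [238. 198.] latch-rel -34.1 0.1
button_right 0.88 [317. 198.] latch-rel 30.3 0.6
[(-36, 200), (-34, 157), (-32, 144), (-30, 135), (-28, 81), (-26, 87), (-24, 88), (-22, 89), (-20, 83), (-18, 52), (-16, 23), (-14, 24), (-12, 26), (-10, 25), (-8, 23), (-6, 24), (-4, 24), (-2, 23), (0, 25), (2, 25), (4, 24), (6, 24), (8, 24), (10, 24), (12, 23), (14, 22), (16, 41), (18, 76), (20, 87), (22, 88), (24, 87), (26, 75), (28, 108), (30, 152), (32, 155), (34, 154), (36, 154)]
top 0.68 [331.5, 300.7]
top 0.67 [207.0, 281.0]
top 0.43 [198.5, 267.4]
timer [(0.45, [184.0, 232.1])]
green_bottle [(0.77, [299.5, 215.3])]
[439.25105547 155.34719941 227.54455215]
```

```bash
python3 - <<'E'
from h import *
im=arm.get_image("top")
for r in arm.boxes_of("top","glass_box"): print("top",round(r["confidence"],2),r["xy"],at_z(im,r["xy"],5.5).round(0))
for l in("timer","green_bottle"): print(l,[(round(r["confidence"],2),r["xy"]) for r in arm.boxes_of("top",l)[:2]])
p=im["pixels"].astype(int)
for xy in[(337,301),(302,296),(423,293),(380,282),(371,238)]: print(xy,p[xy[1]-2:xy[1]+3,xy[0]-2:xy[0]+3].mean((0,1)).round(0))
w=arm.get_image("wrist")
for a,b in[(-32,50),(-32,13),(31,50),(32,13),(32,-26),(-33,-40),(0,30),(33,-55)]:
    u,v=np.round(proj(w,C+a*xa+b*ya+[0,0,33])).astype(int); print((a,b),w["pixels"][v-2:v+3,u-2:u+3].mean((0,1)).round(0))
E
```

```text
timer [(0.57, [368.8, 196.3])]
green_bottle [(0.76, [298.6, 216.7]), (0.45, [369.8, 197.3])]
(337, 301) [141. 186. 195.]
(302, 296) [134. 175. 194.]
(423, 293) [143. 189. 194.]
(380, 282) [142. 188. 194.]
(371, 238) [143. 187. 195.]
(-32, 50) [215. 214. 212.]
(-32, 13) [213. 213. 210.]
(31, 50) [215. 214. 212.]
(32, 13) [215. 214. 212.]
(32, -26) [215. 214. 212.]
(-33, -40) [199. 199. 199.]
(0, 30) [192. 190. 189.]
(33, -55) [200. 200. 199.]
```

The bench is clear, all five boxes show at their spots under the shut cover, the buttons are out, and the timer and bottle have not moved. Handing in.

```bash
python3 -c "
from bench import arm
print(arm.hand_in())"
```

```text
the job is handed in; nothing more can be done
None
```

All five coverglass boxes stand flat on the two ledges, three right and two left. The cover is shut and locked with both buttons out, the timer and green-capped bottle weren't touched, and the job is handed in at about 67 s; the hand-in call returned no verdict.

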